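# Dry-fit a gusseted steel pedestal on its base plate for tacking

## Robot

A 6-joint arm with a two-finger parallel gripper is mounted at the origin on the work surface. World frame = base frame: x ahead of the robot, y to its left, z up, the work surface at z = 0. Lengths are in mm, angles in rad, forces in N, time in s.
With the tool pointing down it reaches from about 350 to 725 mm from the base axis. Payload 4.3 kg.
Tool frame: the origin (TCP) lies midway between the tips of the shut fingers; the grasp point (between the pads) lies 19 mm behind it; z points along the fingers, y is the direction in which the jaws open and shut (so a half turn about z gives the same grasp; the last joint's range is limited). The gripper opens to 85 mm and grips with 20 to 120 N. Pads are 22 mm wide; open, the fingers measure 114 mm over their backs; the gripper's body (76 mm by 85 mm) begins 54 mm behind the grasp point. The pads swing forward as they close: fully open they stand 13 mm farther back than shut.
Start: joints at [1.22, 0.377, 0.081, 1.274, 0, 1.46], TCP at [137.13, 558.446, 231.329] pointing down, gripper open.
Joint ranges: [-2.72, 2.72], [-0.84, 1.66], [-1.02, 1.22], [-1.77, 2.12], [-1.37, 1.28], [-3.14, 3.14]. Speed limits (rad/s): [2.57, 2.57, 3.14, 3.14, 3.14, 3.14].

## Interface

Orientations are given as [roll, pitch, yaw] about the fixed x, y, z axes, in that order (R = Rz(yaw) Ry(pitch) Rx(roll)).
In Python, from station import sensors, cams, env, spotter gives the robot as it stands.
- The arm moves only by the tool jog_arm, never from a script. Its argument "commands" is a list of rows, each a list of 6 numbers: the shift along the tool's x, y, z in mm, then the turn, a rotation vector about the tool's x, y, z in degrees. A call has 1 to 5 rows; each row is the pose to reach, as a shift and turn from the pose measured when the call began, along the tool's axes at that moment; what a row does not reach only later rows make up. A row lasts 1/12 s, in which the tool goes at most 41.7 mm and 7.16 degrees, less where a joint would pass 70% of its speed; a pose out of reach is approached as far as the arm can. A call with a gripper value outside its range is refused whole. "hand" is the opening, from 0 (shut) to 1 (fully open), set as the call begins (left out, the last holds). The fingers move at their own pace and stop on an object; the grip force is fixed at half the most. Time passes only in rows, so rows that repeat a pose let the fingers close. It gives the time, the measured TCP pose, the force and the opening at its end, in the units of the state.
- sensors.observe(): the state, without advancing time (a new reading comes with each control period).
- cams.get_image(name): name is "side" or "top" or "wrist"; returns the picture (400x640x3 uint8, red, green, blue); there is no depth.
- cams.camera_info(name): a dict with "fx", "fy", "cx", "cy" (pixels), "R" (3x3) and "t" (3): a world point X has camera coordinates R X + t. Camera axes: x right, y down, z forward; pixel columns grow to the right and rows downward; lengths in mm; the calibration is good to about 2 mm. The wrist camera is an equidistant fisheye: a pixel r from the principal point sees the ray r / f radians off the axis. A picture is of the moment at which its call begins: read the wrist's pose just before it. camera_info takes no time and is no camera call; for the wrist camera it gives the pose at the moment of the call.
- env.hand_in(): hands the job in, once; it reports no verdict.
Trained networks look in the newest picture that a camera, given by its name, has taken for a name from the list of things; names that differ only in an ending like _2 or _b are one class to them, and where a whole thing is asked for, a point or a joint stands for the part that bears it (a point fixed in the world has none). Each returns a list of dicts, best first, with "p" (0 to 1); they miss things now and then, are a little off and sometimes report something else, mostly with a low value. They report only what shows in the picture. A call takes as long as a camera call. They do not tell look-alikes from the thing itself.
- spotter.silhouettes(camera, name): "mask" (400x640 bool, what is visible of it) and "at" ([column, row] in pixels, amid what is visible of it).
The state is a dict: "time_s": time; "joint_pos": joint angles; "qvel": joint speeds; "joint_efforts": joint torques, N m; "tool_pos": TCP position; "tool_rot": TCP orientation; "wrist_force": force on the tool from outside, world axes, zero at the start; "ft_torque": the same for the moment, N m; "width": opening from 0.0 (shut) to 1.0 (fully open).
Only numpy, scipy, OpenCV 4.12 (cv2) and the standard library are available. Lean on these libraries where they do the work, as an engineer would, in place of code of your own. Each camera call takes 0.05 s, during which the arm holds its last target.

## Task

Set the pedestal up dry on its base plate, ready for tacking: stand the square tube in the chalked square, stand the long gusset on the chalk line on the long side of the plate (the side with the two slots) and the short gusset on the chalk line on the opposite side, each upright with its tall edge facing the tube and set close against it (a gap of 10 mm at most) at the middle of its face. Lay the square cap plate centred and square on top of the tube, and stand the round boss in the middle of the cap. Leave the gas monitor on the bench where it lies.

Things in the scene. Friction and masses are not known exactly. Their poses are not given: they have to be found in the camera images.
- seat (a point): Middle of the chalked square (60 mm) on top of the dark steel base plate, 220 x 130 mm, top 12 mm above the bench; it cannot be shifted and may lie turned any way. x: along the plate to its long side, 127 mm to that end, which has two slots 30 x 14 mm; -x: short side, 93 mm to the end with two round 14 mm holes; y: across, 65 mm each way; z up. A chalk centre line runs along x on both sides of the square.
- tube_c (a point): Centre of the square tube: bright steel, 50 x 50 mm outside, 60 mm high, wall 5 mm, open at both ends, standing on end, 0.42 kg. The point lies on its axis, 30 mm above its foot; x and y square to its faces, z up.
- long_gusset_c (a point): Centre of the long gusset: bright steel plate 12 mm thick (y) standing on its 85 mm bottom edge, 0.29 kg. x runs from the tall upright edge (x -42.5 mm, 50 mm high) to the toe (x +42.5 mm, 15 mm high); the top is level for 20 mm from the tall edge, then slopes straight to the toe, 38 mm high at mid-length. The point: mid-length, mid-thickness, 25 mm above the bottom edge; z up.
- short_gusset_c (a point): Centre of the short gusset: like the long one, but its bottom edge is 50 mm long, 0.19 kg. x runs from the tall upright edge (x -25 mm, 50 mm high) to the toe (x +25 mm, 15 mm high); the top is level for 20 mm, then slopes to the toe, 44 mm high at mid-length; 12 mm thick (y). The point: mid-length, mid-thickness, 25 mm above the bottom edge; z up.
- cap_c (a point): Centre of the cap plate: plain bright steel square, 60 x 60 mm, 12 mm thick, lying flat, 0.33 kg. The point is mid-thickness, 6 mm above its underside; x and y along its sides, z up.
- boss_c (a point): Centre of the boss: bright round steel slug, 40 mm in diameter, 30 mm high, a dark 16 mm bore showing in its upper face, standing on end, 0.25 kg. The point lies on its axis, 15 mm above its foot; z up.
- monitor: Gas monitor, not to be moved: black hand-held instrument lying on its back near the right edge of the working area, 180 mm long (x), 95 mm wide (y), 48 mm high, grey panel and display on top; origin in the middle of its underside, z up. (The round pipe offcut, magnet square, tape measure, wire brush, blue tin and rubber bulb lying about are no part of the job.)
Not all that is in view belongs to the job. Leave any purple or turquoise look-alike of the part that bears boss_c alone.

How it is judged (in metres and radians):
At the end, for the whole second after the job is handed in: Upright on the plate: tube within 10 mm of the square's middle; long gusset on +x side, short on -x, tall edge to the tube, gap 10 mm at most, 12 mm off-centre at most. Cap flat on tube, boss on cap, centres within 10 mm. All square within 0.2 rad, at rest. Monitor moved under 20 mm (horizontal distance between tube_c and seat below 0.01 m and z of tube_c in the frame of seat between 0.026 and 0.034 m and angle between each of tube_c, long_gusset_c, short_gusset_c, cap_c, boss_c, monitor's own z axis and vertical below 0.1 rad and (angle between the x axis of tube_c and the x axis of seat, either way round below 0.2 rad or angle between the y axis of tube_c and the x axis of seat, either way round below 0.2 rad) and x of long_gusset_c in the frame of seat above 0.03 m and x of tube_c in the frame of long_gusset_c between -0.078 and -0.0625 m and y of tube_c in the frame of long_gusset_c between -0.012 and 0.012 m and angle between the x axis of each of long_gusset_c, short_gusset_c and the x axis of seat, either way round below 0.2 rad and z of long_gusset_c in the frame of seat between 0.021 and 0.029 m and x of short_gusset_c in the frame of seat below -0.03 m and x of tube_c in the frame of short_gusset_c between -0.0605 and -0.045 m and y of tube_c in the frame of short_gusset_c between -0.012 and 0.012 m and z of short_gusset_c in the frame of seat between 0.021 and 0.029 m and horizontal distance between cap_c and tube_c below 0.01 m and z of cap_c in the frame of seat between 0.062 and 0.07 m and (angle between the x axis of cap_c and the x axis of tube_c, either way round below 0.2 rad or angle between the y axis of cap_c and the x axis of tube_c, either way round below 0.2 rad) and horizontal distance between boss_c and cap_c below 0.01 m and z of boss_c in the frame of seat between 0.083 and 0.091 m and distance of monitor from where it was at the start of the episode below 0.02 m and linear speed of each of tube, long_gusset, short_gusset, cap, boss below 0.02 m/s); the robot touches nothing.
It fails at once if the gas monitor is tipped or shifted by more than 20 mm (distance of monitor from where it was at the start of the episode above 0.02 m or angle between monitor's own z axis and vertical above 0.2 rad).
It also fails if it takes over 131 s, if anything falls off the work surface, if the arm or the gripper's body presses on something with over 40 N, if the wrist force passes 120 N, or if a joint passes its speed limit or range.

## Working session

There is one attempt and no reset: what is moved stays moved. The work goes in short steps, Python scripts to look and compute and a tool call to move; the robot and the scene stay as the last step left them, time stands still between calls to the robot, and variables do not carry over. Pictures are saved under pics/ and viewed, and the job is handed in when it is done.

Besides the shell and the picture viewer there is one more tool, called after "Emit:" by a JSON object that holds its "op" and its "data", one argument or row to a line. jog_arm: Moves the arm, as the interface text tells. Its arguments: {"type":"object","properties":{"commands":{"type":"array"},"hand":{"type":"number"}},"required":["commands"]}

```bash
ls; mkdir -p pics; cat > h.py <<'E'
import numpy as np, cv2
from station import sensors, cams, env, spotter
np.set_printoptions(precision=2,suppress=True)
def save(name,fn):
    im=cams.get_image(name); cv2.imwrite('pics/'+fn,im[:,:,::-1]); np.save('pics/'+fn[:-4]+'.npy',im); return im
E
python3 - <<'E'
from h import *
s=sensors.observe()
print(s)
for c in ['side','top','wrist']:
    save(c,c+'0.png'); print(c,cams.camera_info(c))
E
```

```text
pics
{'time_s': 0.0, 'joint_pos': array([ 1.22,  0.38,  0.08,  1.27, -0.  ,  1.46]), 'qvel': array([-0.,  0., -0.,  0.,  0., -0.]), 'joint_efforts': array([ -0.  , -46.36,  26.99,   0.02,  -0.  ,   0.  ]), 'tool_pos': array([136.92, 557.79, 230.37]), 'tool_rot': array([-3.14, -0.  ,  2.9 ]), 'wrist_force': array([ 0.29, -0.55,  0.5 ]), 'ft_torque': array([ 0.01, -0.03,  0.03]), 'width': 0.9987646850180583}
side {'fx': 398.4862502846574, 'fy': 398.4862502846574, 'cx': 326.33638743975115, 'cy': 197.3757417451444, 'R': array([[ 0.98, -0.2 ,  0.02],
       [-0.11, -0.63, -0.77],
       [ 0.16,  0.75, -0.64]]), 't': array([-516.41,   78.71, 1043.95])}
top {'fx': 393.12000610610175, 'fy': 393.12000610610175, 'cx': 314.40428322783424, 'cy': 199.32724867016879, 'R': array([[-0.02, -1.  ,  0.02],
       [-0.99,  0.01, -0.14],
       [ 0.14, -0.02, -0.99]]), 't': array([ -20.87,  545.87, 1282.11])}
wrist {'fx': 309.70691628693146, 'fy': 309.70691628693146, 'cx': 318.66834629655307, 'cy': 200.7835132260114, 'R': array([[ 0.24,  0.97, -0.  ],
       [ 0.92, -0.23,  0.31],
       [ 0.3 , -0.08, -0.95]]), 't': array([-574.37,  -39.76,  380.21])}
```

View pics/top0.png

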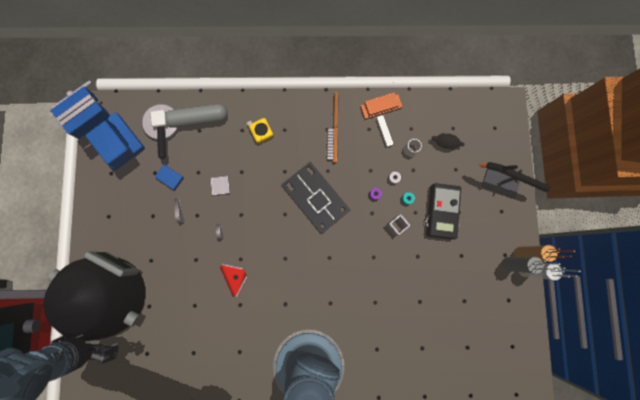

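View pics/side0.png

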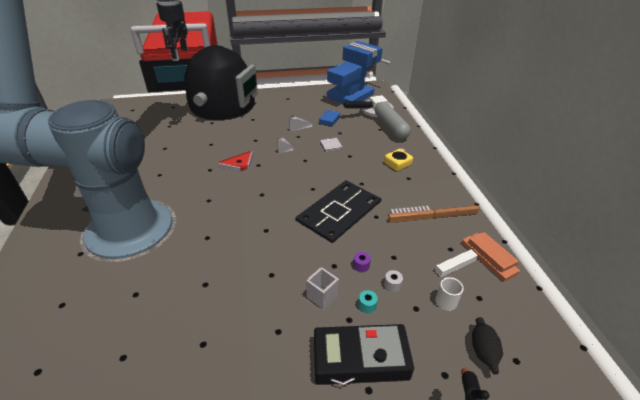

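View pics/wrist0.png

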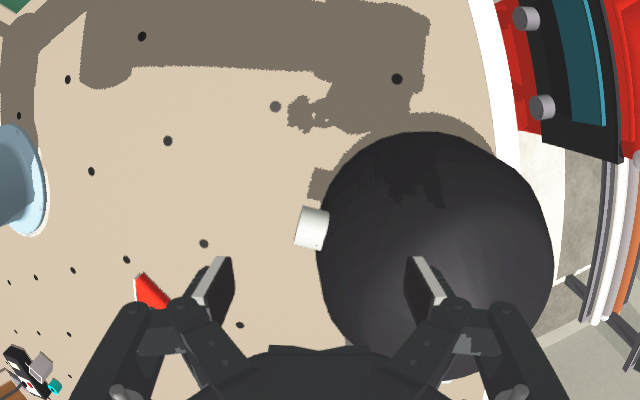

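```bash
cat >> h.py <<'E'
from scipy.optimize import minimize
def proj(ci,X,wrist):
    P=np.asarray(X,float)@ci['R'].T+ci['t']
    if wrist:
        r=np.hypot(P[:,0],P[:,1]); th=np.arctan2(r,P[:,2]); k=np.where(r>1e-9,th/np.maximum(r,1e-9),0)
        return np.c_[ci['cx']+ci['fx']*k*P[:,0],ci['cy']+ci['fy']*k*P[:,1]]
    return np.c_[ci['cx']+ci['fx']*P[:,0]/P[:,2],ci['cy']+ci['fy']*P[:,1]/P[:,2]]
def unproj(ci,uv,z,wrist):
    x=(uv[0]-ci['cx'])/ci['fx'];y=(uv[1]-ci['cy'])/ci['fy']
    if wrist:
        r=np.hypot(x,y); d=np.array([np.sin(r)*x/max(r,1e-9),np.sin(r)*y/max(r,1e-9),np.cos(r)])
    else: d=np.array([x,y,1.])
    c=-ci['R'].T@ci['t']; d=ci['R'].T@d
    return (c+d*(z-c[2])/d[2])
def box(lx,ly,h,x0=0):
    return np.array([[x0+sx*lx/2,sy*ly/2,z] for sx in(-1,1) for sy in(-1,1) for z in(0,h)])
def gus(L):
    pr=[(-L/2,0),(L/2,0),(L/2,15),(-L/2+20,50),(-L/2,50)]
    return np.array([[x,s*6,z] for x,z in pr for s in(-1,1)])
def cyl(r,h):
    a=np.arange(0,2*np.pi,np.pi/12); return np.array([[r*np.cos(t),r*np.sin(t),z] for t in a for z in(0,h)])
SH={'tube_c':box(50,50,60),'long_gusset_c':gus(85),'short_gusset_c':gus(50),'cap_c':box(60,60,12),'boss_c':cyl(20,30),'monitor':box(180,95,48),'seat':box(220,130,12,17)}
def place(V,p,z0=0):
    c,s=np.cos(p[2]),np.sin(p[2]); return np.c_[c*V[:,0]-s*V[:,1]+p[0],s*V[:,0]+c*V[:,1]+p[1],V[:,2]+z0]
SC=4
def hullmask(uv,off,shape):
    m=np.zeros(shape,np.uint8); h=cv2.convexHull((((uv-off)*SC)*16).round().astype(np.int32).reshape(-1,1,2))
    cv2.fillConvexPoly(m,h,255,shift=4); return m
def iou_cost(p,V,z0,obs):
    t=0
    for ci,w,M,off in obs:
        m=hullmask(proj(ci,place(V,p,z0),w)+0.5,off,M.shape)
        i=np.logical_and(m>0,M>0).sum(); u=np.logical_or(m>0,M>0).sum(); t+=1-i/max(u,1)
    return t/len(obs)
def mkobs(ci,w,mask):
    ys,xs=np.where(mask); pad=25
    x0,x1,y0,y1=max(xs.min()-pad,0),min(xs.max()+pad,640),max(ys.min()-pad,0),min(ys.max()+pad,400)
    M=cv2.resize((mask[y0:y1,x0:x1]*255).astype(np.uint8),None,fx=SC,fy=SC,interpolation=cv2.INTER_LINEAR)
    return ci,w,(M>127).astype(np.uint8),np.array([x0,y0])
def fit(name,obs,xy,z0=0,yaws=None):
    V=SH[name]; best=None
    if yaws is None: yaws=[0] if name=='boss_c' else np.arange(0,2*np.pi,np.pi/8)
    c=sorted([(iou_cost([xy[0],xy[1],y],V,z0,obs),y) for y in yaws])[:4]
    for _,y in c:
        S=np.array([[0,0,0],[8,0,.1],[0,8,-.1],[-4,-4,.25]])+[xy[0],xy[1],y]
        r=minimize(iou_cost,[xy[0],xy[1],y],args=(V,z0,obs),method='Nelder-Mead',options=dict(initial_simplex=S,xatol=.05,fatol=1e-4))
        if best is None or r.fun<best.fun: best=r
    return best.x,best.fun
E
python3 - <<'E'
from h import *
import pickle
out={}
for c in ['top','side']:
    cams.get_image(c); ci=cams.camera_info(c)
    for n in SH:
        for d in spotter.silhouettes(c,n)[:4]:
            z=SH[n][:,2].max()/2
            print(c,n,round(d['p'],2),np.array(d['at']),d['mask'].sum(),unproj(ci,d['at'],z,False)[:2])
            out.setdefault((c,n),[]).append(d)
pickle.dump(out,open('sil.pkl','wb'))
print(sensors.observe()['time_s'])
E
```

```text
top tube_c 0.63 [401.7 223.1] 189 [ 462.16 -321.06]
top long_gusset_c 0.46 [178.  213.2] 196 [506.25 429.86]
top long_gusset_c 0.39 [221.2 187.7] 330 [591.28 286.92]
top cap_c 0.84 [224.4 184.9] 311 [604.22 280.3 ]
top boss_c 0.63 [394.5 177.3] 106 [ 622.07 -306.98]
top boss_c 0.54 [408.3 200.4] 100 [ 540.9  -350.97]
top monitor 0.86 [442.7 211.4] 1720 [ 500.46 -464.16]
top seat 0.65 [318.3 196.7] 2402 [558.99 -42.67]
side long_gusset_c 0.78 [299.5 122.8] 248 [513.74 426.02]
side short_gusset_c 0.59 [285.1 146.3] 152 [444.44 280.5 ]
side cap_c 0.7 [330.2 143.4] 200 [600.98 302.2 ]
side cap_c 0.17 [361.4 356.3] 5374 [ 503.41 -462.15]
side boss_c 0.93 [367.8 300.2] 392 [ 549.   -344.99]
side boss_c 0.88 [361.  262.4] 289 [ 562.58 -238.73]
side boss_c 0.57 [393.7 282.4] 336 [ 620.08 -309.46]
side monitor 0.64 [362.7 355.8] 5529 [ 502.23 -470.78]
side seat 0.98 [338.5 211.6] 2842 [552.15 -43.45]
0.95
```

```bash
cat > fit1.py <<'E'
from h import *
import pickle
out=pickle.load(open('sil.pkl','rb'))
ci={c:cams.camera_info(c) for c in('top','side')}
sel={'tube_c':[('top',0)],'long_gusset_c':[('top',0),('side',0)],'short_gusset_c':[('side',0)],'cap_c':[('top',0),('side',0)],'boss_c':[('top',0),('side',2)],'monitor':[('top',0),('side',0)],'seat':[('top',0),('side',0)]}
for n,l in sel.items():
    obs=[mkobs(ci[c],False,out[(c,n)][i]['mask']) for c,i in l]
    xy=np.mean([unproj(ci[c],out[(c,n)][i]['at'],10,False)[:2] for c,i in l],0)
    x,f=fit(n,obs,xy); print(n,x,np.degrees(x[2]),f)
    for o in obs: f1=fit(n,[o],xy); print('   ',f1[0],f1[1])
E
python3 fit1.py
```

```text
tube_c [ 455.97 -306.76   -0.93] -53.34829639173992 0.3909348441926346
    [ 455.97 -306.76   -0.93] 0.3909348441926346
long_gusset_c [517.61 432.12   0.24] 13.935906284773942 0.09601738729895848
    [517.19 431.78   0.23] 0.1055450535601764
    [517.44 433.65   0.28] 0.07536585365853654
short_gusset_c [441.87 295.67   0.67] 38.307710303092584 0.12214312476582989
    [441.87 295.67   0.67] 0.12214312476582989
cap_c [603.06 295.74   0.1 ] 5.7644997676241605 0.12249875953060757
    [603.39 295.61   0.13] 0.07302003370155397
    [601.6  296.42   0.01] 0.15883905013192612
boss_c [ 620.24 -303.46   -0.02] -1.1332381302162868 0.13731907971410978
    [ 621.91 -301.87   -0.06] 0.21811460258780035
    [ 619.81 -303.93   -0.02] 0.054020545518951524
monitor [ 501.08 -464.28   -0.14] -7.759704247560564 0.052197513232269455
    [ 501.8  -464.86   -0.13] 0.04726463325566033
    [ 500.77 -463.25   -0.15] 0.05104740192704749
seat [544.37 -42.61   0.67] 38.592782401251554 0.032882876277782525
    [544.92 -42.67   0.68] 0.0392261001517451
    [544.02 -42.88   0.67] 0.024098763266380163
```

```bash
python3 - <<'E'
import numpy as np,cv2
t=np.load('pics/top0.npy')[:,:,::-1]; s=np.load('pics/side0.npy')[:,:,::-1]
a=cv2.resize(t[150:250,270:450],None,fx=4,fy=4,interpolation=cv2.INTER_CUBIC)
b=cv2.resize(s[100:240,200:400],None,fx=4,fy=4,interpolation=cv2.INTER_CUBIC)
cv2.imwrite('pics/topz.png',a);cv2.imwrite('pics/sidez.png',b)
E
```

```text
(no output)
```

View pics/topz.png

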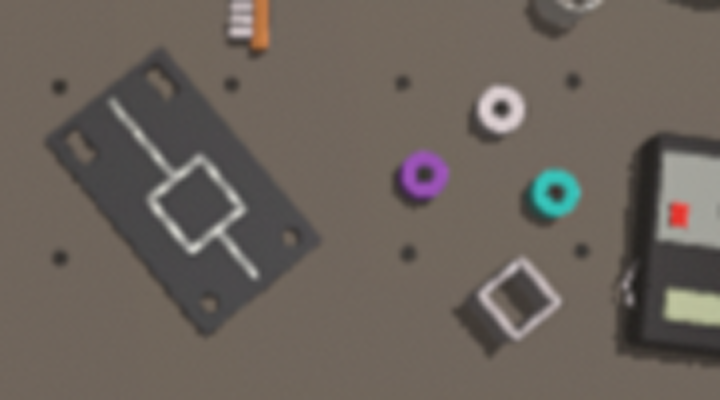

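View pics/sidez.png

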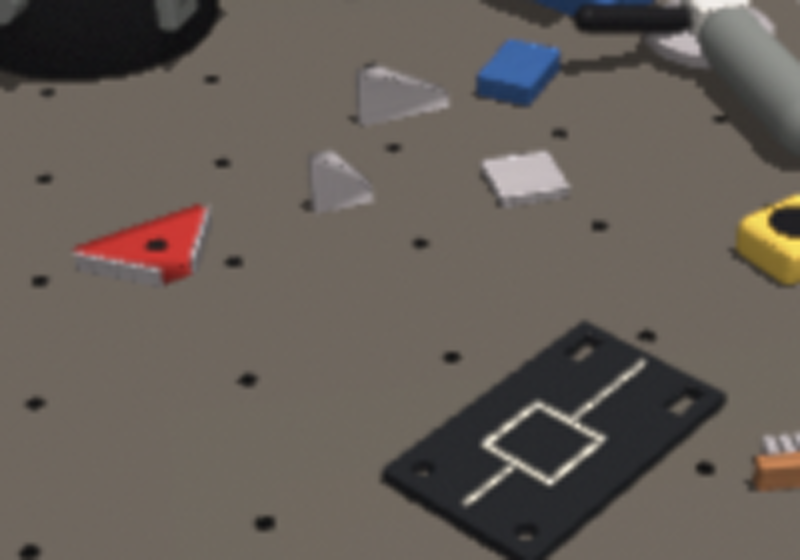

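```bash
cat >> h.py <<'E'
from scipy.spatial.transform import Rotation as Ro
def to(x,y,z,yawdeg):
    """row for target TCP pose pointing down"""
    s=sensors.observe(); R0=Ro.from_euler('xyz',s['tool_rot']); 
    d=R0.inv().apply(np.array([x,y,z])-s['tool_pos'])
    opts=[]
    Rt=Ro.from_euler('xyz',[np.pi,0,np.radians(yawdeg)])
    rv=np.degrees((R0.inv()*Rt).as_rotvec())
    print('ROW',np.r_[d,rv].round(1).tolist(),'rows lin %.1f rot %.1f'%(np.linalg.norm(d)/41.7,np.linalg.norm(rv)/7.16))
def st():
    s=sensors.observe(); print('t',round(s['time_s'],2),'pos',s['tool_pos'],'yaw',round(float(np.degrees(s['tool_rot'][2])),2),'j',s['joint_pos'],'F',s['wrist_force'],'w',round(s['width'],3))
E
python3 - <<'E'
from h import *
s=sensors.observe(); ci=cams.camera_info('wrist')
R0=Ro.from_euler('xyz',s['tool_rot']); c=-ci['R'].T@ci['t']
print('cam pos tool',R0.inv().apply(c-s['tool_pos']),'axis z tool',R0.inv().apply(ci['R'][2]),'x',R0.inv().apply(ci['R'][0]))
to(440,310,300,90)
E
```

```text
cam pos tool [  79.51    0.29 -142.35] axis z tool [-0.31 -0.    0.95] x [-0.  1. -0.]
ROW [-353.4, -169.0, -68.7, 0.0, -0.0, 76.2] rows lin 9.5 rot 10.6
```

```bash
python3 - <<'E'
from h import *
to(470,340,300,205)
E
```

```text
ROW [-375.4, -132.7, -68.7, 0.0, 0.0, -38.8] rows lin 9.7 rot 5.4
```

Emit:
{"op": "jog_arm", "data": {
  "commands": [
    [-375,-133,-69,0,0,-39],
    [-375,-133,-69,0,0,-39],
    [-375,-133,-69,0,0,-39],
    [-375,-133,-69,0,0,-39],
    [-375,-133,-69,0,0,-39]
  ],
  "hand": 1
}}

```text
time_s: 1.37
tool_pos: [296.4, 454.0, 264.5]
tool_rot: [3.141, 0.0, -2.801]
wrist_force: [0.4, 0.6, -0.2]
width: 0.998
```

```bash
python3 - <<'E'
from h import *
st();to(470,340,300,205)
E
```

```text
t 1.37 pos [296.36 454.01 264.54] yaw -160.5 j [0.88 0.3  0.06 1.33 0.   0.54] F [ 0.36  0.56 -0.24] w 0.998
ROW [-125.6, -165.4, -35.5, 0.0, 0.0, -5.5] rows lin 5.1 rot 0.8
```

Emit:
{"op": "jog_arm", "data": {
  "commands": [
    [-126,-165,-35,0,0,-5.5],
    [-126,-165,-35,0,0,-5.5],
    [-126,-165,-35,0,0,-5.5],
    [-126,-165,-35,0,0,-5.5],
    [-126,-165,-35,0,0,-5.5]
  ]
}}

```text
time_s: 1.78
tool_pos: [468.5, 341.1, 299.5]
tool_rot: [3.141, 0.001, -2.705]
wrist_force: [1.0, 1.1, 0.2]
width: 1.0
```

```bash
cat >> h.py <<'E'
def look(fn,items,z0s={},cam='wrist',show=True,yaws={},maxn=3):
    ci=cams.camera_info(cam); im=save(cam,fn); w=cam=='wrist'; res={}; vis=im[:,:,::-1].copy()
    for n,g in items.items():
        z0=z0s.get(n,0); dl=spotter.silhouettes(cam,n)[:maxn]
        for d in dl:
            xy=unproj(ci,d['at'],z0+SH[n][:,2].max()/2,w)
            ok=g is None or np.hypot(*(xy[:2]-g[:2]))<60
            if not ok: print(n,'skip p%.2f'%d['p'],d['at'],xy[:2]); continue
            o=mkobs(ci,w,d['mask']); x,f=fit(n,[o],xy[:2],z0,yaws.get(n))
            print(n,'p%.2f'%d['p'],np.array(d['at']),'fit',x[:2],'yaw %.1f'%np.degrees(x[2]),'cost %.3f'%f); res.setdefault(n,[]).append((x,f))
            cv2.polylines(vis,[cv2.convexHull(proj(ci,place(SH[n],x,z0),w).round().astype(np.int32))],True,(0,0,255),1)
    cv2.imwrite('pics/'+fn,vis); return res
E
python3 - <<'E'
from h import *
st()
look('w1.png',{'long_gusset_c':np.array([517,432]),'short_gusset_c':np.array([442,296]),'cap_c':np.array([603,296])})
E
```

```text
t 1.78 pos [468.55 341.14 299.49] yaw -155.01 j [0.52 0.38 0.26 1.45 0.   0.08] F [0.99 1.12 0.18] w 1.0
long_gusset_c p0.72 [366.5 214.1] fit [516.37 433.67] yaw 15.4 cost 0.076
cap_c p0.86 [254.2 225.6] fit [601.51 296.67] yaw 5.9 cost 0.043
```

View pics/w1.png

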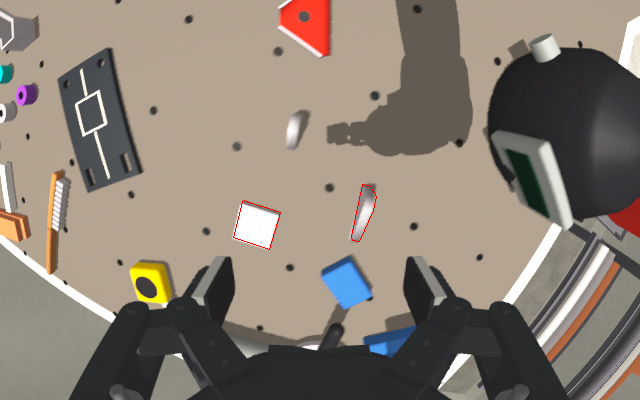

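```bash
python3 - <<'E'
from h import *
ci=cams.camera_info('top'); print(unproj(ci,(400,224.75),60,False))
to(520,-20,300,218.6)
E
```

```text
[ 454.55 -307.99   60.  ]
ROW [104.8, -350.1, -1.5, 0.0, 0.0, -13.8] rows lin 8.8 rot 1.9
```

Emit:
{"op": "jog_arm", "data": {
  "commands": [
    [105,-350,0,0,0,-14],
    [105,-350,0,0,0,-14],
    [105,-350,0,0,0,-14],
    [105,-350,0,0,0,-14],
    [105,-350,0,0,0,-14]
  ]
}}

```text
time_s: 2.4
tool_pos: [495.1, 141.4, 298.6]
tool_rot: [3.141, 0.0, -2.46]
wrist_force: [0.6, 0.5, 0.1]
width: 1.0
```

Emit:
{"op": "jog_arm", "data": {
  "commands": [
    [-18,-152,0,0,0,0],
    [-18,-152,0,0,0,0],
    [-18,-152,0,0,0,0],
    [-18,-152,0,0,0,0],
    [-18,-152,0,0,0,0]
  ]
}}

```text
time_s: 2.82
tool_pos: [607.0, 32.2, 296.6]
tool_rot: [3.141, -0.001, -2.463]
wrist_force: [-1.0, 0.1, -0.9]
width: 1.001
```

```bash
python3 - <<'E'
from h import *
st()
look('w2.png',{'seat':None,'tube_c':None})
E
```

```text
t 2.82 pos [607.03  32.19 296.65] yaw -141.12 j [-0.05  0.45  0.36  1.48 -0.   -0.73] F [-1.04  0.1  -0.92] w 1.001
seat p0.65 [308.9 103.7] fit [569.61 -21.42] yaw 218.6 cost 0.051
```

View pics/w2.png

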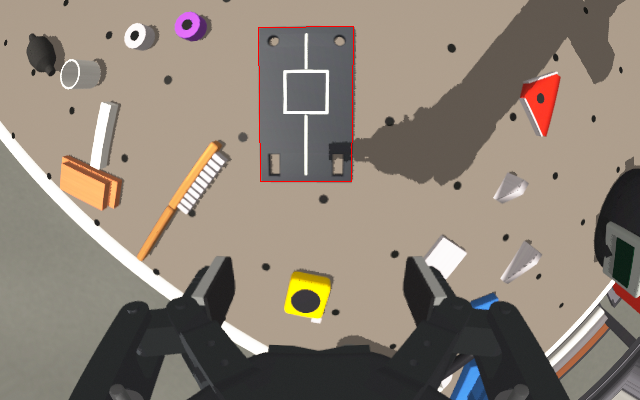

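```bash
python3 - <<'E'
from h import *
ci=cams.camera_info('wrist')
for p in [(284,71),(328,70.5),(328,113.5),(284,113.5),(306,35),(306,174)]: print(p,unproj(ci,p,12,True)[:2])
c=cams.camera_info('top')
print(unproj(c,(270+196/4,150+204/4),12,False))
to(470,-270,270,218.6)
E
```

```text
(284, 71) [536.31 -78.24]
(328, 70.5) [498.71 -32.  ]
(328, 113.5) [544.94   5.74]
(284, 113.5) [582.59 -41.35]
(306, 35) [478.2  -86.95]
(306, 174) [630.65  35.76]
[543.2  -44.65  12.  ]
ROW [297.2, -153.0, 27.8, 0.1, -0.0, 0.5] rows lin 8.0 rot 0.1
```

```bash
python3 - <<'E'
from h import *
ci=cams.camera_info('wrist'); im=np.load('pics/w2.npy')
g=im.min(2)[20:190,250:365]
ys,xs=np.where(g>150)
# chalk pixels inside plate
m=(g>150).astype(np.uint8); n,l,s,c=cv2.connectedComponentsWithStats(m)
for i in range(1,n):
    if s[i,4]>40: print(s[i],c[i]+[250,20])
q=np.array([[x,y] for y,x in zip(ys,xs)])+[250,20]
q=q[(q[:,0]>265)&(q[:,0]<348)&(q[:,1]>30)&(q[:,1]<178)]
W=np.array([unproj(ci,p,12,True)[:2] for p in q])
a=np.radians(38.6); X=W@[np.cos(a),np.sin(a)]; Y=W@[-np.sin(a),np.cos(a)]
sq=[X[(abs(Y-np.median(Y))>15)].min(),X[(abs(Y-np.median(Y))>15)].max(),Y.min(),Y.max()]
print('chalk x range',X.min(),X.max(),'square',sq)
cx,cy=(sq[0]+sq[1])/2,(sq[2]+sq[3])/2
print('centre',cx*np.cos(a)-cy*np.sin(a),cx*np.sin(a)+cy*np.cos(a))
vis=cv2.resize(im[15:195,245:370,::-1],None,fx=4,fy=4,interpolation=cv2.INTER_CUBIC)
x=[543,-42.6,a]
pts=lambda P:((proj(ci,np.c_[place(P,x,0)],True)-[245,15]+.5)*4).round().astype(np.int32).reshape(-1,1,2)
S=lambda lx,ly,x0:np.array([[x0-lx/2,-ly/2,12],[x0+lx/2,-ly/2,12],[x0+lx/2,ly/2,12],[x0-lx/2,ly/2,12]],float)
cv2.polylines(vis,[pts(S(220,130,17))],True,(0,255,255),1);cv2.polylines(vis,[pts(S(60,60,0))],True,(0,0,255),1)
cv2.imwrite('pics/seatz.png',vis[:600])
E
```

```text
[ 33  13  46 143 970] [305.28  98.84]
chalk x range 316.559427617157 516.631373595296 square [np.float64(368.88681925099485), np.float64(430.3220491395962), np.float64(-397.15598008073704), np.float64(-335.49932891213473)]
centre 540.843395543694 -36.987508353089
```

View pics/seatz.png

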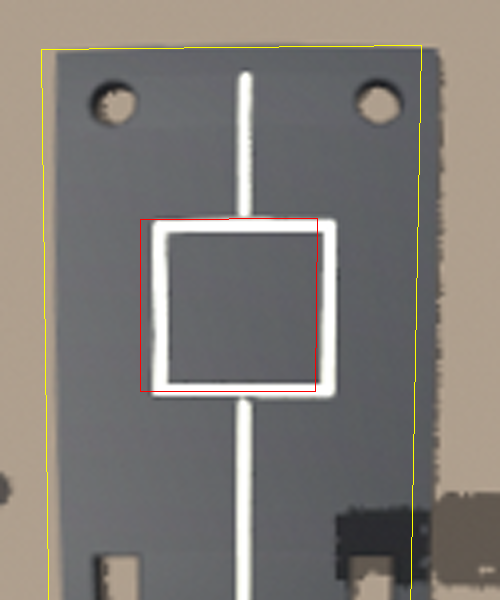

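```bash
sed -i "s/ci=cams.camera_info(cam); im=save(cam,fn)/ci=cams.camera_info(cam); im=save(cam,fn); np.save('pics\/'+fn[:-4]+'_ci.npy',ci,allow_pickle=True)/" h.py; cat > chalk.py <<'E'
from h import *
def chalk(fn,x0=(543,-42.6,np.radians(38.6))):
    st(); ci=cams.camera_info('wrist'); im=save('wrist',fn)
    m=(im.min(2)>150)
    ys,xs=np.where(m); q=np.c_[xs,ys]; W=np.array([unproj(ci,p,12,True)[:2] for p in q])
    D=W-np.array(x0[:2]); a=x0[2]
    for it in range(4):
        X=D@[np.cos(a),np.sin(a)]; Y=D@[-np.sin(a),np.cos(a)]
        k=(abs(X)<110)&(abs(Y)<50)
        ln=k&(abs(Y)<12)&(abs(X)>38)&(X<100)&(X>-85)
        p=np.polyfit(X[ln],Y[ln],1); a+=np.arctan(p[0])
    X=D@[np.cos(a),np.sin(a)]; Y=D@[-np.sin(a),np.cos(a)]
    k=(abs(X)<45)&(abs(Y)<45)&((abs(Y)>12)|(abs(X)<26))
    r=cv2.minAreaRect(np.c_[X[k],Y[k]].astype(np.float32))
    cx,cy=r[0]
    print('yaw',np.degrees(a),'line y',np.polyval(p,0),'rect',r,'centre',x0[0]+cx*np.cos(a)-cy*np.sin(a),x0[1]+cx*np.sin(a)+cy*np.cos(a))
if __name__=='__main__':
    import sys; chalk(sys.argv[1])
    print(sensors.observe()['qvel'])
E
python3 chalk.py w3.png; python3 - <<'E'
from h import *
to(470,-270,270,218.6)
E
```

```text
t 2.97 pos [603.98  36.22 298.12] yaw -140.87 j [-0.05  0.44  0.35  1.48  0.   -0.73] F [-1.36 -0.01 -0.35] w 1.001
yaw 38.33107869786144 line y 0.24827725798246894 rect ((0.5661334991455078, 0.15225982666015625), (61.22681427001953, 61.457679748535156), 0.18029433488845825) centre 543.3496655538602 -42.129442677123194
[ 0.01 -0.01 -0.   -0.   -0.   -0.  ]
ROW [297.3, -153.2, 28.2, 0.1, 0.0, 0.6] rows lin 8.0 rot 0.1
```

Emit:
{"op": "jog_arm", "data": {
  "commands": [
    [297,-153,28,0,0,0],
    [297,-153,28,0,0,0],
    [297,-153,28,0,0,0],
    [297,-153,28,0,0,0],
    [297,-153,28,0,0,0]
  ]
}}

```text
time_s: 3.43
tool_pos: [519.3, -154.3, 281.3]
tool_rot: [3.14, 0.001, -2.454]
wrist_force: [1.6, -0.6, 0.1]
width: 1.002
```

Emit:
{"op": "jog_arm", "data": {
  "commands": [
    [110,-57,10,0,0,0],
    [110,-57,10,0,0,0],
    [110,-57,10,0,0,0],
    [110,-57,10,0,0,0],
    [110,-57,10,0,0,0]
  ]
}}

```text
time_s: 3.85
tool_pos: [469.4, -267.8, 271.4]
tool_rot: [3.14, 0.001, -2.456]
wrist_force: [0.4, 0.9, 0.6]
width: 0.998
```

```bash
python3 - <<'E'
from h import *
st()
look('w4.png',{'tube_c':None,'boss_c':np.array([620,-304])})
st()
E
```

```text
t 3.85 pos [ 469.43 -267.84  271.38] yaw -140.73 j [-0.64  0.3   0.07  1.35  0.   -1.32] F [0.36 0.95 0.59] w 0.998
tube_c p0.91 [297.4 151.2] fit [ 455.05 -305.07] yaw 37.9 cost 0.428
boss_c skip p0.69 [292.7, 229.2] [ 564.17 -236.8 ]
boss_c p0.64 [232.3 230.8] fit [ 619.66 -304.73] yaw 7.1 cost 0.073
boss_c skip p0.58 [234.1, 171.8] [ 548.86 -349.61]
t 4.0 pos [ 470.97 -266.05  271.6 ] yaw -140.47 j [-0.63  0.3   0.08  1.35  0.   -1.32] F [1.19 0.33 0.79] w 0.999
```

View pics/w4.png

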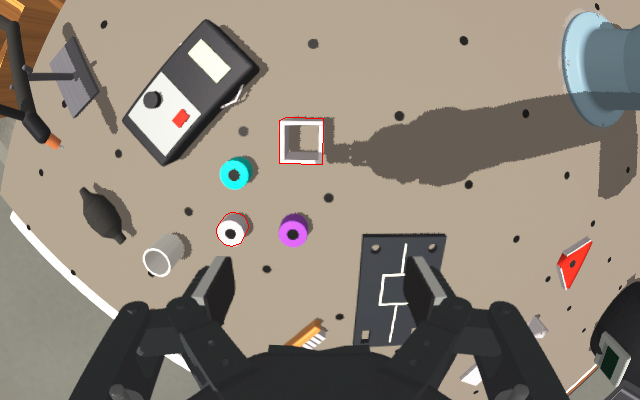

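```bash
python3 - <<'E'
import re
s=open('h.py').read()
s=s.replace("def mkobs(ci,w,mask):\n","def mkobs(ci,w,mask):\n    cs,_=cv2.findContours(mask.astype(np.uint8),cv2.RETR_EXTERNAL,cv2.CHAIN_APPROX_NONE); c=max(cs,key=cv2.contourArea); mk=np.zeros(mask.shape,np.uint8); cv2.fillPoly(mk,[c],1); mask=mk>0\n")
open('h.py','w').write(s)
E
python3 - <<'E'
from h import *
st()
r=look('w5.png',{'tube_c':None,'boss_c':np.array([620,-304])})
im=cv2.imread('pics/w5.png'); cv2.imwrite('pics/w5z.png',cv2.resize(im[100:260,180:330],None,fx=3.7,fy=3.7,interpolation=cv2.INTER_CUBIC))
x=r['tube_c'][0][0]
to(x[0],x[1],150,218)
E
```

```text
t 4.0 pos [ 470.97 -266.05  271.6 ] yaw -140.47 j [-0.63  0.3   0.08  1.35  0.   -1.32] F [1.19 0.33 0.79] w 0.999
tube_c p0.75 [298.7 147.6] fit [ 454.59 -305.56] yaw 38.0 cost 0.049
boss_c skip p0.74 [235.7, 171.3] [ 549.05 -346.16]
boss_c skip p0.66 [292.9, 227.7] [ 563.82 -235.76]
boss_c p0.55 [233.4 228.9] fit [ 620.19 -304.28] yaw 8.1 cost 0.047
ROW [37.8, -19.8, 121.4, 0.1, 0.1, 1.5] rows lin 3.1 rot 0.2
```

View pics/w5z.png

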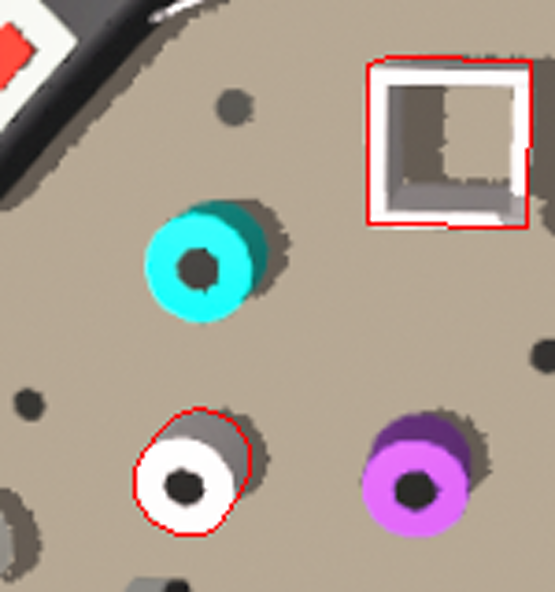

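Emit:
{"op": "jog_arm", "data": {
  "commands": [
    [38,-20,121,0,0,1.3],
    [38,-20,121,0,0,1.3],
    [38,-20,121,0,0,1.3],
    [38,-20,150,0,0,1.3],
    [38,-20,150,0,0,1.3]
  ]
}}

```text
time_s: 4.57
tool_pos: [450.6, -301.9, 114.7]
tool_rot: [3.128, -0.001, -2.474]
wrist_force: [-0.7, 1.3, -0.3]
width: 0.999
```

```bash
python3 - <<'E'
from h import *
st()
to(454.6,-305.6,20,218.3)
E
```

```text
t 4.57 pos [ 450.64 -301.85  114.75] yaw -141.73 j [-0.71  0.39 -0.22  0.98  0.   -1.38] F [-0.69  1.31 -0.31] w 0.999
ROW [-0.9, -6.7, 94.7, 0.8, -0.1, -0.0] rows lin 2.3 rot 0.1
```

Emit:
{"op": "jog_arm", "data": {
  "commands": [
    [-1,-5,40,0.5,0,0],
    [-1,-5,94,0.5,0,0],
    [-1,-5,94,0.5,0,0],
    [-1,-5,94,0.5,0,0],
    [-1,-5,94,0.5,0,0]
  ]
}}

```text
time_s: 4.98
tool_pos: [454.4, -303.7, 21.7]
tool_rot: [3.136, -0.001, -2.472]
wrist_force: [0.4, -0.4, 0.6]
width: 1.0
```

```bash
python3 - <<'E'
from h import *
st()
to(454.6,-305.6,20,218.3)
save('wrist','w6.png')
E
```

```text
t 4.98 pos [ 454.37 -303.67   21.71] yaw -141.64 j [-0.71  0.48 -0.34  0.76 -0.   -1.37] F [ 0.41 -0.39  0.63] w 1.0
ROW [1.0, -1.7, 1.7, 0.3, -0.1, 0.1] rows lin 0.1 rot 0.0
```

View pics/w6.png

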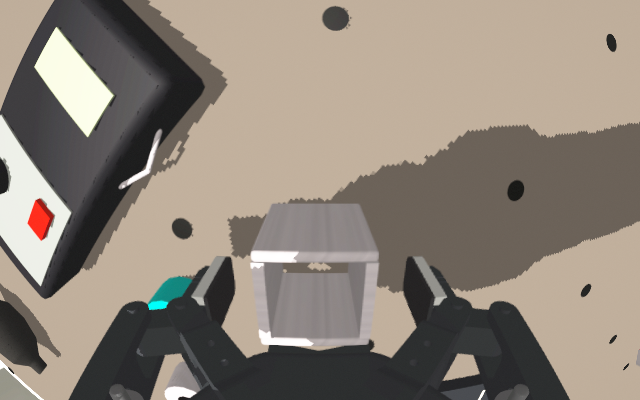

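Emit:
{"op": "jog_arm", "data": {
  "commands": [
    [1,-2,2,0.3,0,0],
    [1,-2,2,0.3,0,0],
    [1,-2,2,0.3,0,0],
    [1,-2,2,0.3,0,0],
    [1,-2,2,0.3,0,0]
  ],
  "hand": 0
}}

```text
time_s: 5.45
tool_pos: [456.6, -307.2, 22.9]
tool_rot: [-3.137, 0.0, -2.472]
wrist_force: [-1.3, 2.5, 8.9]
width: 0.579
```

Emit:
{"op": "jog_arm", "data": {
  "commands": [
    [0,0,0,0,0,0],
    [0,0,0,0,0,0],
    [0,0,-30,0,0,0],
    [0,0,-70,0,0,0],
    [0,0,-70,0,0,0]
  ]
}}

```text
time_s: 5.87
tool_pos: [459.6, -309.7, 99.3]
tool_rot: [-3.127, 0.002, -2.472]
wrist_force: [1.6, -2.5, -2.7]
width: 0.578
```

```bash
python3 - <<'E'
from h import *
st()
save('wrist','w7.png')
to(543.4,-42.1,130,218.3)
E
```

```text
t 5.87 pos [ 459.58 -309.7    99.27] yaw -141.65 j [-0.71  0.4  -0.24  0.92 -0.   -1.38] F [ 1.57 -2.46 -2.67] w 0.578
ROW [-232.0, 156.9, -34.9, -0.7, 0.1, 0.0] rows lin 6.8 rot 0.1
```

View pics/w7.png

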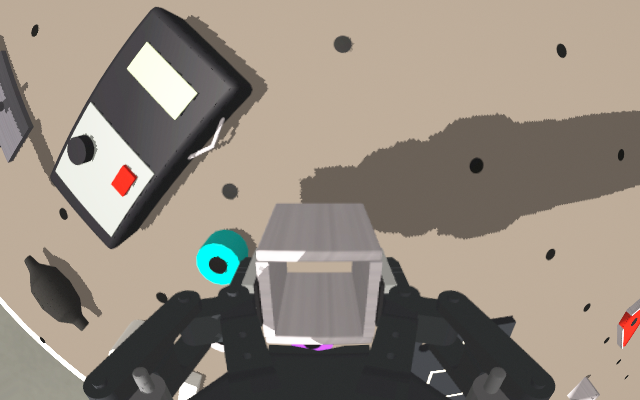

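Emit:
{"op": "jog_arm", "data": {
  "commands": [
    [-232,157,-35,-0.7,0,0],
    [-232,157,-35,-0.7,0,0],
    [-232,157,-35,-0.7,0,0],
    [-232,157,-35,-0.7,0,0],
    [-232,157,-35,-0.7,0,0]
  ]
}}

```text
time_s: 6.33
tool_pos: [519.7, -108.7, 118.9]
tool_rot: [3.14, 0.0, -2.473]
wrist_force: [0.4, -0.8, -4.0]
width: 0.578
```

```bash
python3 - <<'E'
from h import *
st()
to(543.4,-42.1,100,218.3)
E
```

```text
t 6.33 pos [ 519.66 -108.67  118.87] yaw -141.7 j [-0.33  0.35 -0.26  0.96  0.   -0.99] F [ 0.36 -0.79 -3.96] w 0.578
ROW [-59.9, 37.5, 18.9, 0.1, 0.0, -0.0] rows lin 1.8 rot 0.0
```

Emit:
{"op": "jog_arm", "data": {
  "commands": [
    [-60,37,10,0,0,0],
    [-60,37,19,0,0,0],
    [-60,37,19,0,0,0],
    [-60,37,19,0,0,0],
    [-60,37,19,0,0,0]
  ]
}}

```text
time_s: 6.75
tool_pos: [542.6, -42.4, 98.5]
tool_rot: [3.138, -0.002, -2.473]
wrist_force: [-0.2, -0.2, -4.0]
width: 0.577
```

```bash
python3 - <<'E'
from h import *
st()
im=save('wrist','w8.png')
to(543.4,-42.1,35,218.3)
ci=cams.camera_info('wrist');s=sensors.observe()
# tube model hypothetical at tool pose: foot = tcp z-22
vis=im[:,:,::-1].copy()
p=[s['tool_pos'][0],s['tool_pos'][1],s['tool_rot'][2]]
P=place(SH['tube_c'],p,s['tool_pos'][2]-22)
uv=proj(ci,P,True); 
for z,c in((60,(0,0,255)),(0,(0,255,0))):
    k=SH['tube_c'][:,2]==z; cv2.polylines(vis,[cv2.convexHull(uv[k].round().astype(np.int32))],True,c,1)
cv2.imwrite('pics/w8.png',vis)
E
```

```text
t 6.75 pos [542.57 -42.39  98.5 ] yaw -141.68 j [-0.19  0.4  -0.25  0.93  0.   -0.86] F [-0.19 -0.19 -3.96] w 0.577
ROW [-1.0, 0.3, 64.1, 0.2, -0.1, -0.1] rows lin 1.5 rot 0.0
```

View pics/w8.png

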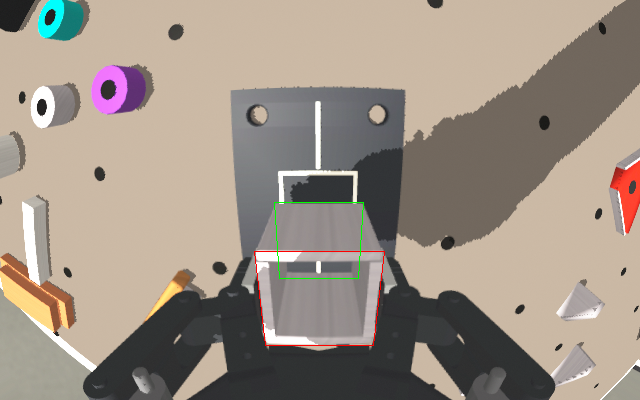

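Emit:
{"op": "jog_arm", "data": {
  "commands": [
    [-1,0,35,0,0,0],
    [-1,0,58,0,0,0],
    [-1,0,60,0,0,0],
    [-1,0,62,0,0,0],
    [-1,0,64,0,0,0]
  ]
}}

```text
time_s: 7.22
tool_pos: [544.0, -43.4, 36.0]
tool_rot: [3.14, -0.001, -2.476]
wrist_force: [-0.4, -0.1, -4.3]
width: 0.579
```

```bash
python3 - <<'E'
from h import *
st()
to(543.4,-42.1,33,218.3)
E
```

```text
t 7.22 pos [544.02 -43.39  35.96] yaw -141.84 j [-0.2   0.46 -0.33  0.78  0.   -0.86] F [-0.38 -0.07 -4.29] w 0.579
ROW [-0.3, 1.4, 3.0, 0.1, -0.1, -0.1] rows lin 0.1 rot 0.0
```

Emit:
{"op": "jog_arm", "data": {
  "commands": [
    [0,1,1,0,0,0],
    [0,1,2,0,0,0],
    [0,1,3,0,0,0],
    [0,1,3,0,0,0]
  ]
}}

```text
time_s: 7.55
tool_pos: [544.5, -43.0, 35.0]
tool_rot: [-3.141, 0.0, -2.476]
wrist_force: [-2.8, -0.4, 4.5]
width: 0.581
```

Emit:
{"op": "jog_arm", "data": {
  "commands": [
    [0,0,0,0,0,0],
    [0,0,0,0,0,0],
    [0,0,0,0,0,0],
    [0,0,0,0,0,0],
    [0,0,0,0,0,0]
  ],
  "hand": 1
}}

```text
time_s: 7.97
tool_pos: [544.7, -43.1, 35.1]
tool_rot: [-3.141, 0.001, -2.476]
wrist_force: [-0.2, -0.7, -0.3]
width: 0.999
```

Emit:
{"op": "jog_arm", "data": {
  "commands": [
    [0,0,-40,0,0,0],
    [0,0,-80,0,0,0],
    [0,0,-120,0,0,0],
    [0,0,-160,0,0,0],
    [0,0,-200,0,0,0]
  ]
}}

```text
time_s: 8.38
tool_pos: [544.0, -42.8, 237.0]
tool_rot: [-3.141, 0.001, -2.476]
wrist_force: [0.8, 1.1, -0.1]
width: 1.0
```

```bash
python3 - <<'E'
from h import *
st()
to(520,350,260,205)
E
```

```text
t 8.38 pos [543.98 -42.85 236.96] yaw -141.84 j [-0.19  0.31  0.01  1.26 -0.   -0.86] F [ 0.75  1.08 -0.08] w 1.0
ROW [-223.9, 323.7, -23.1, -0.0, 0.0, 13.2] rows lin 9.5 rot 1.8
```

```bash
python3 - <<'E'
from h import *
st()
look('w9.png',{'tube_c':np.array([544,-43])},{'tube_c':12})
st()
look('s9.png',{'tube_c':np.array([544,-43])},{'tube_c':12},cam='side')
look('t9.png',{'tube_c':np.array([544,-43])},{'tube_c':12},cam='top')
E
```

```text
t 8.38 pos [543.98 -42.85 236.96] yaw -141.84 j [-0.19  0.31  0.01  1.26 -0.   -0.86] F [ 0.75  1.08 -0.08] w 1.0
tube_c p0.80 [318.  185.6] fit [544.29 -43.36] yaw 38.3 cost 0.023
t 8.48 pos [548.57 -43.69 242.61] yaw -141.83 j [-0.19  0.31  0.01  1.26 -0.   -0.86] F [0.47 0.53 0.11] w 1.0
tube_c p0.69 [337.4 200.9] fit [544.63 -42.35] yaw 40.7 cost 0.035
```

View pics/w9.png

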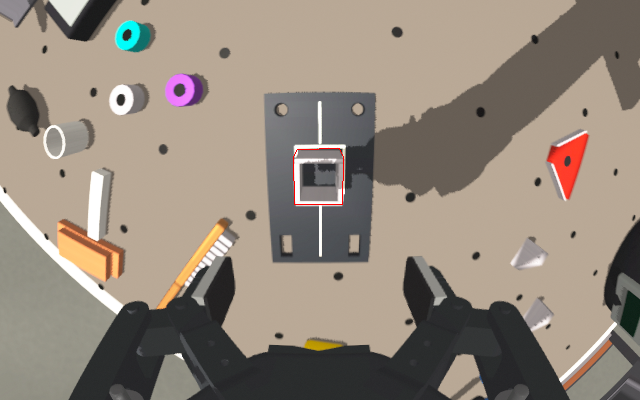

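Emit:
{"op": "jog_arm", "data": {
  "commands": [
    [-224,324,-23,0,0,13],
    [-224,324,-23,0,0,13],
    [-224,324,-23,0,0,13],
    [-224,324,-23,0,0,13],
    [-224,324,-23,0,0,13]
  ]
}}

```text
time_s: 9.1
tool_pos: [530.0, 161.4, 243.8]
tool_rot: [3.14, -0.006, -2.703]
wrist_force: [1.1, -0.1, 0.1]
width: 1.001
```

```bash
python3 - <<'E'
from h import *
st()
to(520,350,260,205)
E
```

```text
t 9.1 pos [529.96 161.36 243.8 ] yaw -154.88 j [ 0.18  0.34  0.05  1.29  0.   -0.26] F [ 1.09 -0.08  0.05] w 1.001
ROW [-71.0, 175.1, -16.3, 0.1, -0.3, 0.1] rows lin 4.5 rot 0.1
```

Emit:
{"op": "jog_arm", "data": {
  "commands": [
    [-71,175,-16,0,0,0],
    [-71,175,-16,0,0,0],
    [-71,175,-16,0,0,0],
    [-71,175,-16,0,0,0],
    [-71,175,-16,0,0,0]
  ]
}}

```text
time_s: 9.52
tool_pos: [517.9, 353.5, 257.0]
tool_rot: [3.138, -0.01, -2.7]
wrist_force: [-0.0, 0.2, -0.1]
width: 1.002
```

```bash
python3 - <<'E'
from h import *
st()
cams.get_image('top');cams.get_image('top')
look('w10.png',{'long_gusset_c':np.array([517,432]),'short_gusset_c':np.array([442,296]),'cap_c':np.array([603,296])})
look('w10b.png',{'long_gusset_c':np.array([517,432]),'short_gusset_c':np.array([442,296])})
st()
im=cv2.imread('pics/w10b.png'); cv2.imwrite('pics/w10z.png',cv2.resize(im[60:260,200:400],None,fx=3,fy=3,interpolation=cv2.INTER_CUBIC))
to(516.5,433,180,194.5)
E
```

```text
t 9.52 pos [517.92 353.52 257.01] yaw -154.7 j [0.5  0.5  0.33 1.42 0.   0.05] F [-0.04  0.23 -0.1 ] w 1.002
long_gusset_c p0.71 [377.4 188. ] fit [517.14 433.46] yaw 15.2 cost 0.050
short_gusset_c p0.62 [299.9  93.5] fit [444.65 294.34] yaw 11.9 cost 0.075
cap_c p0.66 [251.2 204.7] fit [601.52 296.72] yaw 6.2 cost 0.037
long_gusset_c p0.92 [380.9 190.9] fit [517.7  433.27] yaw 14.9 cost 0.047
short_gusset_c p0.95 [302.2  95.2] fit [444.78 294.17] yaw 12.2 cost 0.083
t 9.97 pos [520.2  348.47 259.5 ] yaw -154.99 j [0.49 0.49 0.33 1.42 0.   0.05] F [ 0.11  0.26 -0.62] w 1.001
ROW [-32.9, 78.0, 79.4, 0.1, -0.4, 10.5] rows lin 2.8 rot 1.5
```

View pics/w10z.png

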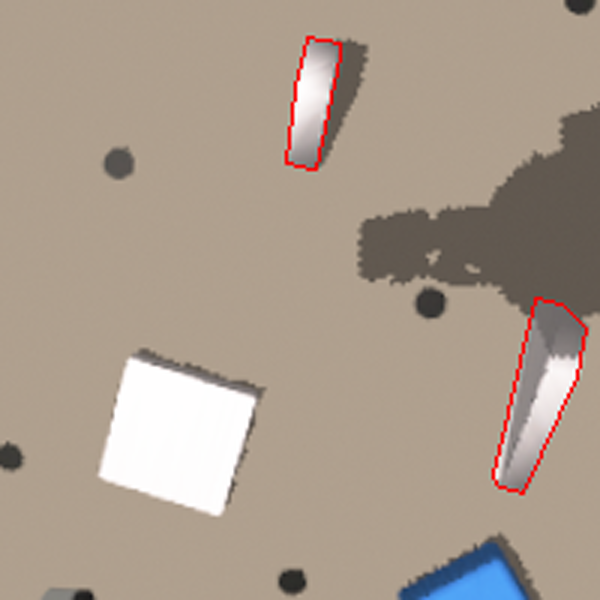

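Emit:
{"op": "jog_arm", "data": {
  "commands": [
    [-28,75,60,0,0,10],
    [-28,75,110,0,0,10],
    [-28,75,110,0,0,10],
    [-28,75,110,0,0,10],
    [-28,75,110,0,0,10]
  ],
  "hand": 0.6
}}

```text
time_s: 10.38
tool_pos: [510.5, 426.8, 145.0]
tool_rot: [-3.139, -0.015, -2.879]
wrist_force: [-1.3, 0.5, -0.6]
width: 0.6
```

```bash
python3 - <<'E'
from h import *
st()
look('w11.png',{'long_gusset_c':np.array([517,432])})
to(512.7,432,8,195)
E
```

```text
t 10.38 pos [510.5  426.8  144.99] yaw -164.94 j [0.6  0.61 0.23 1.21 0.   0.34] F [-1.27  0.45 -0.59] w 0.6
ROW [-1.3, 4.9, 142.4, -0.0, -0.4, -0.0] rows lin 3.4 rot 0.1
```

View pics/w11.png

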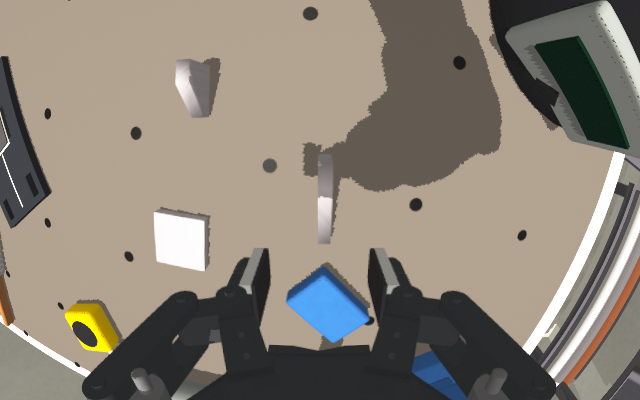

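Emit:
{"op": "jog_arm", "data": {
  "commands": [
    [-1,5,60,0,-0.4,0],
    [-1,5,110,0,-0.4,0],
    [-1,5,135,0,-0.4,0],
    [-1,5,142,0,-0.4,0],
    [-1,5,142,0,-0.4,0]
  ]
}}

```text
time_s: 10.9
tool_pos: [511.0, 429.2, 6.0]
tool_rot: [-3.139, -0.005, -2.882]
wrist_force: [-1.4, -0.8, -0.1]
width: 0.601
```

```bash
python3 - <<'E'
from h import *
st()
to(512.7,432,8,195)
save('wrist','w12.png')
E
```

```text
t 10.9 pos [511.04 429.22   6.  ] yaw -165.13 j [ 0.6   0.7   0.03  0.9  -0.    0.34] F [-1.39 -0.77 -0.13] w 0.601
ROW [-2.3, 2.3, -2.0, -0.1, -0.3, -0.1] rows lin 0.1 rot 0.0
```

View pics/w12.png

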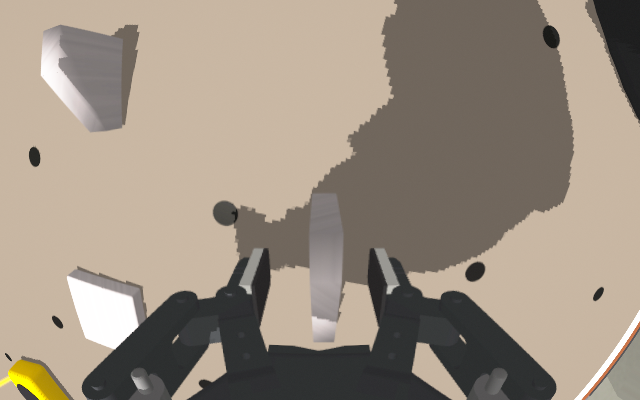

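Emit:
{"op": "jog_arm", "data": {
  "commands": [
    [-1,3,-2,0,0,0],
    [-1,3,-2,0,0,0],
    [-1,3,-2,0,0,0],
    [-1,3,-2,0,0,0],
    [-1,3,-2,0,0,0]
  ],
  "hand": 0
}}

```text
time_s: 11.37
tool_pos: [515.8, 435.2, 14.7]
tool_rot: [3.141, 0.006, -2.882]
wrist_force: [0.7, -1.1, 6.9]
width: 0.13
```

```bash
cat >> h.py <<'E'
def held(name,fn,gx,foot,dyaw=180):
    """overlay model at tool pose; gx: part x-offset of part centre from tcp along part x"""
    ci=cams.camera_info('wrist'); s=sensors.observe(); im=save('wrist',fn); vis=im[:,:,::-1].copy()
    y=s['tool_rot'][2]+np.radians(dyaw)
    p=[s['tool_pos'][0]+gx*np.cos(y),s['tool_pos'][1]+gx*np.sin(y),y]
    V=SH[name]; uv=proj(ci,place(V,p,s['tool_pos'][2]-foot),True).round().astype(int)
    cv2.polylines(vis,[cv2.convexHull(uv.astype(np.int32))],True,(0,0,255),1)
    for u in uv: cv2.circle(vis,tuple(int(a) for a in u),2,(0,255,0),-1)
    x0,y0,x1,y1=max(uv[:,0].min()-60,0),max(uv[:,1].min()-60,0),min(uv[:,0].max()+60,640),min(uv[:,1].max()+60,400)
    z=vis[y0:y1,x0:x1]; cv2.imwrite('pics/'+fn,cv2.resize(z,None,fx=2.4,fy=2.4,interpolation=cv2.INTER_CUBIC)[:600,:800])
E
python3 - <<'E'
from h import *
st()
held('long_gusset_c','w13.png',5,6)
E
```

```text
t 11.37 pos [515.79 435.22  14.7 ] yaw -165.14 j [ 0.61  0.7   0.04  0.91 -0.    0.35] F [ 0.68 -1.07  6.93] w 0.13
```

View pics/w13.png

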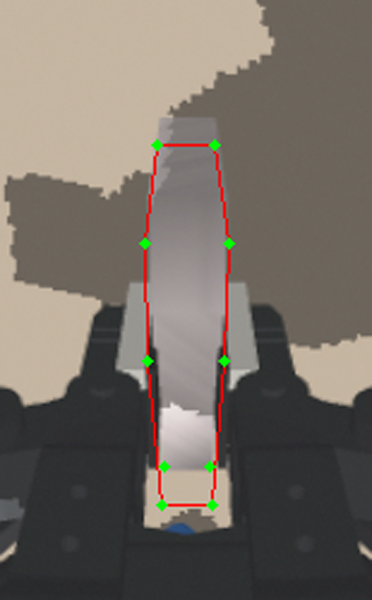

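Emit:
{"op": "jog_arm", "data": {
  "commands": [
    [0,0,0,0,0,0],
    [0,0,0,0,0,0]
  ]
}}

```text
time_s: 11.58
tool_pos: [516.8, 436.0, 16.3]
tool_rot: [3.14, 0.009, -2.882]
wrist_force: [0.2, -0.6, -2.8]
width: 0.128
```

```bash
python3 - <<'E'
from h import *
st()
held('long_gusset_c','w14.png',0,13)
E
```

```text
t 11.58 pos [516.85 435.96  16.3 ] yaw -165.13 j [ 0.61  0.7   0.05  0.91 -0.    0.35] F [ 0.17 -0.64 -2.82] w 0.128
```

View pics/w14.png

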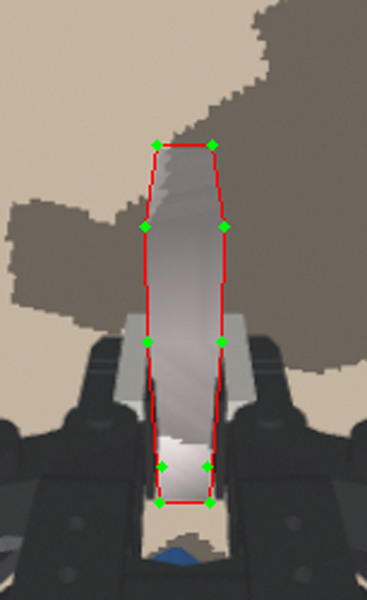

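Emit:
{"op": "jog_arm", "data": {
  "commands": [
    [0,0,-40,0,0,0],
    [0,0,-80,0,0,0],
    [0,0,-110,0,0,0],
    [-50,-40,-110,0,0,-7],
    [-100,-80,-110,0,0,-14]
  ]
}}

```text
time_s: 12.05
tool_pos: [592.2, 403.8, 129.8]
tool_rot: [-3.141, 0.013, -2.627]
wrist_force: [1.0, 0.1, -4.0]
width: 0.127
```

```bash
python3 - <<'E'
from h import *
st()
to(607.2,6.7,130,218.3)
E
```

```text
t 12.05 pos [592.21 403.83 129.81] yaw -150.54 j [ 0.51  0.7   0.36  1.22 -0.   -0.  ] F [ 0.97  0.09 -3.99] w 0.127
ROW [182.2, -353.1, -2.5, -0.1, 0.7, -8.8] rows lin 9.5 rot 1.2
```

Emit:
{"op": "jog_arm", "data": {
  "commands": [
    [182,-353,-2,0,0.7,-9],
    [182,-353,-2,0,0.7,-9],
    [182,-353,-2,0,0.7,-9],
    [182,-353,-2,0,0.7,-9],
    [182,-353,-2,0,0.7,-9]
  ]
}}

```text
time_s: 12.47
tool_pos: [599.2, 191.6, 127.0]
tool_rot: [-3.141, -0.001, -2.47]
wrist_force: [0.5, 0.1, -3.1]
width: 0.13
```

```bash
python3 - <<'E'
from h import *
st()
to(607.2,6.7,130,218.3)
E
```

```text
t 12.47 pos [599.17 191.57 127.03] yaw -141.51 j [ 0.21  0.53  0.05  1.09 -0.   -0.46] F [ 0.52  0.09 -3.05] w 0.13
ROW [108.8, -149.7, -2.8, -0.0, -0.1, 0.2] rows lin 4.4 rot 0.0
```

Emit:
{"op": "jog_arm", "data": {
  "commands": [
    [109,-150,-3,0,0,0],
    [109,-150,-3,0,0,0],
    [109,-150,-3,0,0,0],
    [109,-150,-3,0,0,0],
    [109,-150,-3,0,0,0]
  ]
}}

```text
time_s: 12.88
tool_pos: [606.6, 1.5, 129.8]
tool_rot: [-3.14, -0.003, -2.474]
wrist_force: [-0.1, 0.5, -3.5]
width: 0.125
```

Emit:
{"op": "jog_arm", "data": {
  "commands": [
    [0,0,0,0,0,0],
    [0,0,0,0,0,0]
  ]
}}

```text
time_s: 13.05
tool_pos: [606.0, -0.0, 129.4]
tool_rot: [-3.141, -0.004, -2.477]
wrist_force: [0.1, 0.9, -4.5]
width: 0.128
```

```bash
python3 - <<'E'
from h import *
st()
im=save('wrist','w15.png')
to(607.2,6.7,32,218.3)
E
```

```text
t 13.05 pos [606.02  -0.03 129.35] yaw -141.92 j [-0.1   0.49 -0.02  1.07 -0.   -0.77] F [ 0.14  0.92 -4.46] w 0.128
ROW [-4.5, 3.3, 97.4, 0.0, -0.2, -0.1] rows lin 2.3 rot 0.0
```

View pics/w15.png

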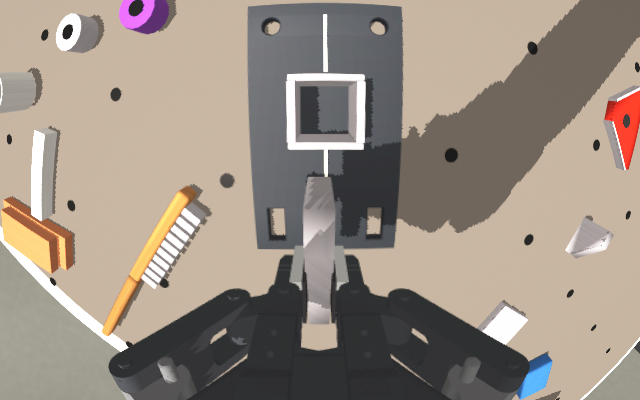

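Emit:
{"op": "jog_arm", "data": {
  "commands": [
    [-4,3,40,0,0,0],
    [-4,3,75,0,0,0],
    [-4,3,92,0,0,0],
    [-4,3,95,0,0,0],
    [-4,3,95,0,0,0]
  ]
}}

```text
time_s: 13.52
tool_pos: [605.2, 8.1, 32.8]
tool_rot: [3.138, -0.006, -2.472]
wrist_force: [0.3, 0.5, -2.9]
width: 0.129
```

```bash
python3 - <<'E'
from h import *
st()
held('long_gusset_c','w16.png',0,13)
s=sensors.observe(); a=np.radians(38.3); d=s['tool_pos'][:2]-[544.4,-42.9]
print('rel tube',d@[np.cos(a),np.sin(a)],d@[-np.sin(a),np.cos(a)])
to(544.4+71.5*np.cos(a),-42.9+71.5*np.sin(a),25,218.3)
E
```

```text
t 13.52 pos [605.18   8.14  32.78] yaw -141.66 j [-0.09  0.57 -0.15  0.86 -0.   -0.76] F [ 0.33  0.46 -2.93] w 0.129
rel tube 80.41802295630714 0.9212225885876548
ROW [8.9, -0.9, 9.6, 0.0, -0.2, 0.0] rows lin 0.3 rot 0.0
```

View pics/w16.png

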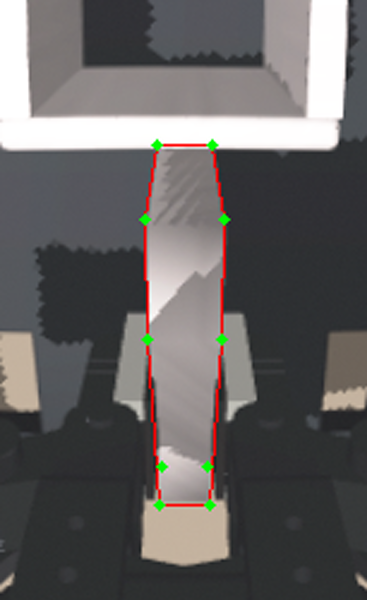

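Emit:
{"op": "jog_arm", "data": {
  "commands": [
    [4,-1,3,0,-0.2,0],
    [8,-1,5,0,-0.2,0],
    [8.5,-1,7,0,-0.2,0],
    [8.5,-1,8,0,-0.2,0],
    [8.5,-1,9,0,-0.2,0]
  ]
}}

```text
time_s: 13.98
tool_pos: [601.1, 1.3, 26.7]
tool_rot: [3.142, 0.0, -2.473]
wrist_force: [-5.1, -0.4, 11.4]
width: 0.124
```

```bash
python3 - <<'E'
from h import *
st()
s=sensors.observe(); a=np.radians(38.3); d=s['tool_pos'][:2]-[544.4,-42.9]
print('rel tube',d@[np.cos(a),np.sin(a)],d@[-np.sin(a),np.cos(a)])
E
```

```text
t 13.98 pos [601.07   1.29  26.68] yaw -141.71 j [-0.1   0.56 -0.18  0.83  0.   -0.77] F [-5.09 -0.42 11.43] w 0.124
rel tube 71.86073964645057 -0.4458087653256886
```

Emit:
{"op": "jog_arm", "data": {
  "commands": [
    [0,0,-1,0,0,0],
    [0,0,-1,0,0,0],
    [0,0,-1,0,0,0],
    [0,0,-1,0,0,0]
  ],
  "hand": 0.6
}}

```text
time_s: 14.32
tool_pos: [601.7, 1.2, 28.1]
tool_rot: [-3.141, 0.001, -2.473]
wrist_force: [-0.4, 0.8, 0.1]
width: 0.599
```

Emit:
{"op": "jog_arm", "data": {
  "commands": [
    [0,0,-40,0,0,0],
    [0,0,-80,0,0,0],
    [0,0,-120,0,0,0],
    [0,0,-160,0,0,0],
    [0,0,-160,0,0,0]
  ]
}}

```text
time_s: 14.73
tool_pos: [606.3, 0.8, 197.5]
tool_rot: [-3.131, 0.012, -2.473]
wrist_force: [1.0, 0.1, 0.4]
width: 0.6
```

```bash
python3 - <<'E'
from h import *
st()
T=np.array([544,-43]);L=np.array([600,1])
r=look('w17.png',{'tube_c':T,'long_gusset_c':L},{'tube_c':12,'long_gusset_c':12})
st()
t=r['tube_c'][0][0]; g=r['long_gusset_c'][0][0]; d=t[:2]-g[:2]
print('tube in gusset',d@[np.cos(g[2]),np.sin(g[2])],d@[-np.sin(g[2]),np.cos(g[2])])
to(450,295,160,192)
E
```

```text
t 14.73 pos [606.33   0.77 197.48] yaw -141.7 j [-0.1   0.44  0.08  1.2   0.   -0.77] F [0.97 0.05 0.43] w 0.6
tube_c p0.91 [326.2 121. ] fit [544.44 -42.76] yaw 38.5 cost 0.026
long_gusset_c p0.97 [324.9 172.5] fit [603.25   2.98] yaw 38.4 cost 0.089
t 14.88 pos [601.89   1.15 188.46] yaw -141.71 j [-0.1   0.44  0.07  1.19  0.   -0.77] F [-0.6  -0.49 -0.09] w 0.602
tube in gusset -74.50179058484827 0.7007322165797079
ROW [-62.8, 324.8, 28.0, -0.1, 0.2, 26.3] rows lin 8.0 rot 3.7
```

View pics/w17.png

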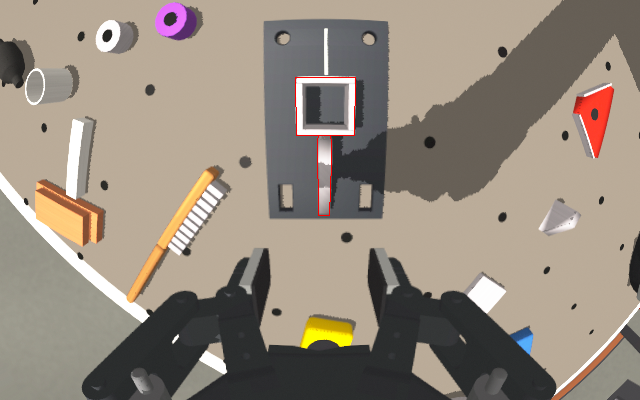

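Emit:
{"op": "jog_arm", "data": {
  "commands": [
    [-63,325,0,0,0,26],
    [-63,325,0,0,0,26],
    [-63,325,10,0,0,26],
    [-63,325,20,0,0,26],
    [-63,325,28,0,0,26]
  ]
}}

```text
time_s: 15.3
tool_pos: [506.0, 183.5, 175.2]
tool_rot: [-3.141, -0.0, -2.931]
wrist_force: [0.3, 0.2, 0.3]
width: 0.601
```

```bash
python3 - <<'E'
from h import *
st()
to(450,295,150,192)
E
```

```text
t 15.3 pos [505.96 183.48 175.24] yaw -167.93 j [ 0.23  0.33 -0.14  1.11 -0.    0.02] F [0.34 0.21 0.28] w 0.601
ROW [31.4, 120.8, 25.2, -0.0, -0.0, 0.1] rows lin 3.1 rot 0.0
```

Emit:
{"op": "jog_arm", "data": {
  "commands": [
    [31,121,10,0,0,0],
    [31,121,10,0,0,0],
    [31,121,10,0,0,0],
    [31,121,10,0,0,0],
    [31,121,10,0,0,0]
  ]
}}

```text
time_s: 15.72
tool_pos: [447.4, 296.4, 162.8]
tool_rot: [-3.14, -0.005, -2.926]
wrist_force: [1.2, -1.1, -0.6]
width: 0.6
```

```bash
python3 - <<'E'
from h import *
st()
cams.get_image('top')
r=look('w18.png',{'short_gusset_c':np.array([444,294])})
st()
x=r['short_gusset_c'][0][0]
to(x[0],x[1],10,np.degrees(x[2])+180)
E
```

```text
t 15.72 pos [447.43 296.43 162.82] yaw -167.66 j [ 0.47  0.33 -0.16  1.08 -0.    0.25] F [ 1.16 -1.09 -0.59] w 0.6
short_gusset_c p0.86 [320.1 180.7] fit [444.38 294.18] yaw 12.5 cost 0.046
t 15.87 pos [450.31 294.09 164.21] yaw -168.0 j [ 0.46  0.33 -0.16  1.08 -0.    0.25] F [-0.3   0.01 -0.37] w 0.597
ROW [5.5, 1.6, 154.2, -0.1, -0.1, -0.5] rows lin 3.7 rot 0.1
```

View pics/w18.png

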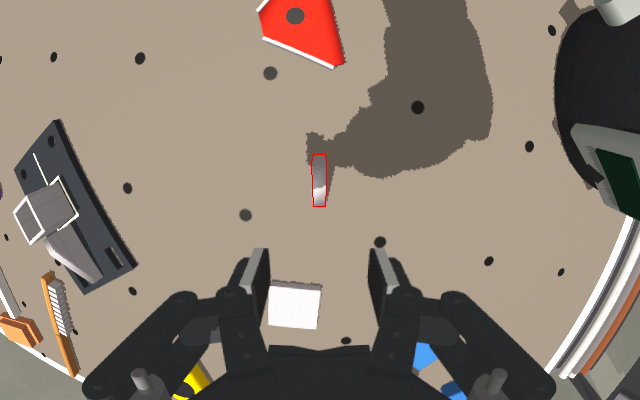

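Emit:
{"op": "jog_arm", "data": {
  "commands": [
    [7,2,60,0,0,-0.5],
    [7,2,110,0,0,-0.5],
    [7,2,145,0,0,-0.5],
    [7,2,154,0,0,-0.5],
    [7,2,154,0,0,-0.5]
  ]
}}

```text
time_s: 16.28
tool_pos: [438.3, 289.9, 4.1]
tool_rot: [-3.137, -0.014, -2.927]
wrist_force: [-1.0, -0.6, -0.1]
width: 0.601
```

```bash
python3 - <<'E'
from h import *
st()
to(443,294,10,192.5)
held('short_gusset_c','w19.png',2,10)
E
```

```text
t 16.28 pos [438.28 289.87   4.11] yaw -167.68 j [ 0.46  0.48 -0.41  0.7  -0.    0.25] F [-1.   -0.55 -0.1 ] w 0.601
ROW [-5.4, 3.0, -6.0, -0.3, -0.8, -0.2] rows lin 0.2 rot 0.1
```

View pics/w19.png

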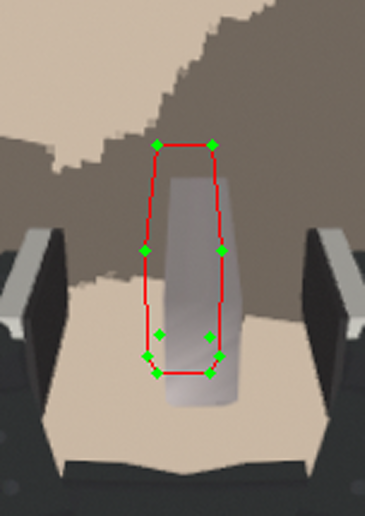

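Emit:
{"op": "jog_arm", "data": {
  "commands": [
    [-5,3,-6,-0.3,-0.8,0],
    [-5,3,-6,-0.3,-0.8,0],
    [-5,3,-6,-0.3,-0.8,0]
  ]
}}

```text
time_s: 16.58
tool_pos: [447.4, 296.1, 16.1]
tool_rot: [3.139, 0.01, -2.927]
wrist_force: [-0.3, -0.3, 0.8]
width: 0.598
```

Emit:
{"op": "jog_arm", "data": {
  "commands": [
    [0,0,0,0,0,0],
    [0,0,0,0,0,0],
    [0,0,0,0,0,0],
    [0,0,0,0,0,0],
    [0,0,0,0,0,0]
  ],
  "hand": 0
}}

```text
time_s: 17.0
tool_pos: [448.4, 296.5, 17.3]
tool_rot: [3.139, 0.012, -2.927]
wrist_force: [-0.0, -1.4, 5.7]
width: 0.13
```

Emit:
{"op": "jog_arm", "data": {
  "commands": [
    [0,0,-40,0,0,0],
    [0,0,-80,0,0,0],
    [0,0,-110,0,0,0],
    [0,0,-110,0,0,0],
    [0,0,-110,0,0,0]
  ]
}}

```text
time_s: 17.42
tool_pos: [448.6, 296.8, 129.2]
tool_rot: [3.137, 0.017, -2.927]
wrist_force: [1.1, -0.7, -1.6]
width: 0.124
```

```bash
python3 - <<'E'
from h import *
st()
a=np.radians(38.3)
to(544.4-63*np.cos(a),-42.9-63*np.sin(a),130,38.3)
cams.get_image('top');cams.get_image('top')
held('short_gusset_c','w20.png',2,12)
st()
E
```

```text
t 17.42 pos [448.64 296.77 129.24] yaw -167.69 j [ 0.47  0.34 -0.24  0.97 -0.    0.25] F [ 1.1  -0.66 -1.61] w 0.124
ROW [35.5, -379.9, -2.9, 1.3, -0.0, 154.0] rows lin 9.1 rot 21.5
t 17.57 pos [445.64 295.17 125.42] yaw -167.69 j [ 0.47  0.34 -0.25  0.97 -0.    0.25] F [ 0.04 -0.23 -2.21] w 0.128
```

View pics/w20.png

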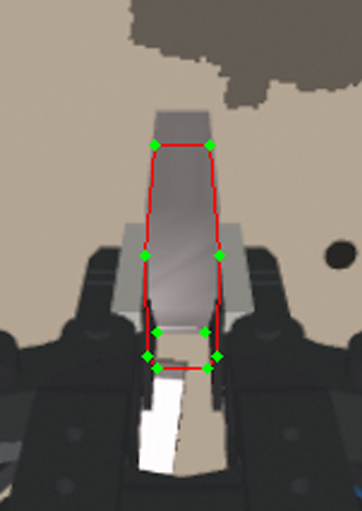

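Emit:
{"op": "jog_arm", "data": {
  "commands": [
    [35,-380,-10,1,0,154],
    [35,-380,-10,1,0,154],
    [35,-380,-10,1,0,154],
    [35,-380,-10,1,0,154],
    [35,-380,-10,1,0,154]
  ]
}}

```text
time_s: 17.98
tool_pos: [469.8, 87.3, 129.1]
tool_rot: [3.139, 0.006, 2.726]
wrist_force: [2.3, -0.8, -1.8]
width: 0.126
```

```bash
python3 - <<'E'
from h import *
st()
held('short_gusset_c','w21.png',-4,16)
a=np.radians(38.3)
to(544.4-64*np.cos(a),-42.9-64*np.sin(a),130,38.3)
E
```

```text
t 17.98 pos [469.85  87.3  129.12] yaw 156.18 j [ 0.05  0.24 -0.39  0.94 -0.    0.47] F [ 2.25 -0.76 -1.82] w 0.126
ROW [-88.2, -138.0, 0.7, 0.5, 0.6, 117.2] rows lin 3.9 rot 16.4
```

View pics/w21.png

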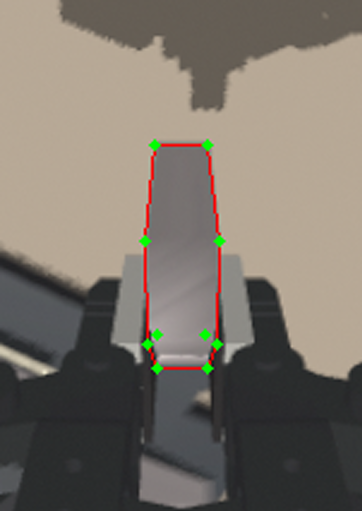

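Emit:
{"op": "jog_arm", "data": {
  "commands": [
    [-86,-141,0,0.5,0.6,117],
    [-86,-141,0,0.5,0.6,117],
    [-86,-141,0,0.5,0.6,117],
    [-86,-141,0,0.5,0.6,117],
    [-86,-141,0,0.5,0.6,117]
  ]
}}

```text
time_s: 18.45
tool_pos: [490.8, -89.8, 129.1]
tool_rot: [3.139, 0.007, 2.095]
wrist_force: [0.7, -0.3, -1.5]
width: 0.128
```

Emit:
{"op": "jog_arm", "data": {
  "commands": [
    [0,0,0,0,0,80],
    [0,0,0,0,0,80],
    [0,0,0,0,0,80],
    [0,0,0,0,0,80],
    [0,0,0,0,0,80]
  ]
}}

```text
time_s: 18.87
tool_pos: [489.2, -89.2, 127.0]
tool_rot: [3.138, 0.002, 1.475]
wrist_force: [0.2, 0.3, -2.0]
width: 0.125
```

```bash
python3 - <<'E'
from h import *
st()
a=np.radians(38.3)
to(544.4-68*np.cos(a),-42.9-68*np.sin(a),130,38.3)
E
```

```text
t 18.87 pos [489.17 -89.21 126.97] yaw 84.53 j [-0.31  0.28 -0.34  0.95 -0.    1.36] F [ 0.15  0.3  -2.01] w 0.125
ROW [4.3, 1.5, -3.0, 0.2, 0.0, 46.2] rows lin 0.1 rot 6.5
```

Emit:
{"op": "jog_arm", "data": {
  "commands": [
    [4,2,0,0,0,46],
    [4,2,0,0,0,46],
    [4,2,0,0,0,46],
    [4,2,0,0,0,46],
    [4,2,0,0,0,46]
  ]
}}

```text
time_s: 19.28
tool_pos: [490.0, -84.6, 124.9]
tool_rot: [3.141, 0.001, 0.851]
wrist_force: [0.7, -0.4, -1.8]
width: 0.125
```

```bash
python3 - <<'E'
from h import *
st()
a=np.radians(38.3)
to(544.4-68*np.cos(a),-42.9-68*np.sin(a),36,38.3)
E
```

```text
t 19.28 pos [489.96 -84.63 124.86] yaw 48.75 j [-0.3   0.28 -0.34  0.95 -0.    1.99] F [ 0.75 -0.37 -1.78] w 0.125
ROW [0.5, 1.0, 88.9, 0.1, 0.1, 10.5] rows lin 2.1 rot 1.5
```

Emit:
{"op": "jog_arm", "data": {
  "commands": [
    [0,1,0,0,0,10.5],
    [0,1,20,0,0,10.5],
    [0,1,50,0,0,10.5],
    [0,1,75,0,0,10.5],
    [0,1,85,0,0,10.5]
  ]
}}

```text
time_s: 19.7
tool_pos: [486.4, -83.9, 35.1]
tool_rot: [-3.135, 0.006, 0.668]
wrist_force: [-0.1, -0.4, -1.7]
width: 0.13
```

Emit:
{"op": "jog_arm", "data": {
  "commands": [
    [0,0,0,0,0,0],
    [0,0,0,0,0,0]
  ]
}}

```text
time_s: 19.87
tool_pos: [484.0, -83.0, 33.5]
tool_rot: [-3.131, 0.009, 0.669]
wrist_force: [0.4, 0.6, -2.2]
width: 0.129
```

```bash
python3 - <<'E'
from h import *
st()
held('short_gusset_c','w22.png',-4,16)
a=np.radians(38.3);s=sensors.observe(); d=s['tool_pos'][:2]-[544.4,-42.9]
print('rel tube',d@[np.cos(a),np.sin(a)],d@[-np.sin(a),np.cos(a)])
to(544.4-58*np.cos(a),-42.9-58*np.sin(a),28,38.3)
E
```

```text
t 19.87 pos [484.   -82.97  33.48] yaw 38.31 j [-0.3   0.38 -0.47  0.74 -0.    2.18] F [ 0.4   0.55 -2.22] w 0.129
rel tube -71.3475021076625 4.644143825782769
ROW [13.4, 4.7, 6.6, -0.5, 0.4, 0.0] rows lin 0.4 rot 0.1
```

View pics/w22.png

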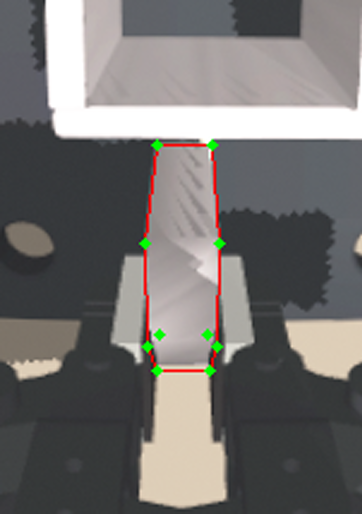

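Emit:
{"op": "jog_arm", "data": {
  "commands": [
    [5,4,2,-0.5,0.4,0],
    [9,4.5,4,-0.5,0.4,0],
    [12,4.5,5,-0.5,0.4,0],
    [13,4.5,5,-0.5,0.4,0],
    [13,4.5,5,-0.5,0.4,0]
  ]
}}

```text
time_s: 20.33
tool_pos: [499.2, -78.8, 30.1]
tool_rot: [3.14, -0.0, 0.669]
wrist_force: [-0.3, -0.7, -1.7]
width: 0.125
```

```bash
python3 - <<'E'
from h import *
st()
a=np.radians(38.3);s=sensors.observe(); d=s['tool_pos'][:2]-[544.4,-42.9]
print('rel tube',d@[np.cos(a),np.sin(a)],d@[-np.sin(a),np.cos(a)])
to(544.4-58*np.cos(a),-42.9-58*np.sin(a),26,38.3)
save('wrist','w23.png')
E
```

```text
t 20.33 pos [499.24 -78.82  30.06] yaw 38.34 j [-0.28  0.4  -0.45  0.72 -0.    2.19] F [-0.31 -0.72 -1.69] w 0.125
rel tube -57.699233835521134 -0.2025268612511205
ROW [-0.3, -0.2, 4.1, 0.1, -0.0, 0.0] rows lin 0.1 rot 0.0
```

View pics/w23.png

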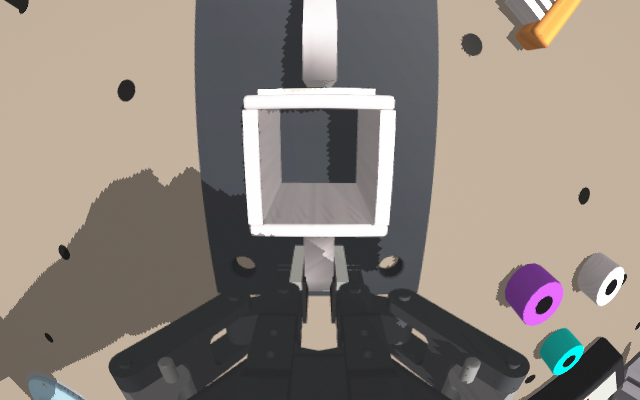

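Emit:
{"op": "jog_arm", "data": {
  "commands": [
    [0,0,1,0,0,0],
    [0,0,2,0,0,0],
    [0,0,3,0,0,0],
    [0,0,4,0,0,0],
    [0,0,4,0,0,0]
  ]
}}

```text
time_s: 20.8
tool_pos: [499.2, -78.9, 29.2]
tool_rot: [3.139, -0.001, 0.669]
wrist_force: [-8.9, 3.4, 26.5]
width: 0.126
```

Emit:
{"op": "jog_arm", "data": {
  "commands": [
    [0,0,0,0,0,0],
    [0,0,0,0,0,0],
    [0,0,0,0,0,0],
    [0,0,0,0,0,0]
  ],
  "hand": 0.6
}}

```text
time_s: 21.13
tool_pos: [499.2, -78.9, 29.0]
tool_rot: [3.139, -0.001, 0.669]
wrist_force: [0.2, 0.2, 0.2]
width: 0.6
```

Emit:
{"op": "jog_arm", "data": {
  "commands": [
    [0,0,-40,0,0,0],
    [0,0,-80,0,0,0],
    [0,0,-120,0,0,0],
    [0,0,-160,0,0,0],
    [0,0,-160,0,0,0]
  ]
}}

```text
time_s: 21.55
tool_pos: [503.4, -80.0, 196.6]
tool_rot: [3.129, -0.008, 0.669]
wrist_force: [0.3, -0.4, 0.8]
width: 0.602
```

```bash
cat > chk.py <<'E'
from h import *
import sys
st(); T=np.array([544,-43]);L=np.array([600,1]);S=np.array([502,-76])
r=look(sys.argv[1],{'tube_c':T,'long_gusset_c':L,'short_gusset_c':S},{'tube_c':12,'long_gusset_c':12,'short_gusset_c':12},yaws={'long_gusset_c':[.668],'short_gusset_c':[.668+np.pi]},cam=sys.argv[2])
t=r['tube_c'][0][0]
for n in('long_gusset_c','short_gusset_c'):
  for g,_ in r.get(n,[]):
    d=t[:2]-g[:2]; print(n,'tube in gusset',d@[np.cos(g[2]),np.sin(g[2])],d@[-np.sin(g[2]),np.cos(g[2])])
E
python3 - <<'E'
from h import *
cams.get_image('top')
E
python3 chk.py w24.png wrist; python3 chk.py s24.png side; python3 chk.py t24.png top
```

```text
t 21.6 pos [502.26 -79.67 193.25] yaw 38.33 j [-0.28  0.25 -0.2   1.11 -0.    2.19] F [ 0.14 -0.17 -1.04] w 0.602
tube_c p0.81 [315.2 141.2] fit [545.32 -41.85] yaw 38.1 cost 0.022
long_gusset_c p0.60 [314.8  57.2] fit [601.89   2.8 ] yaw 38.1 cost 0.066
short_gusset_c p0.67 [315.2 179. ] fit [502.15 -76.18] yaw 218.4 cost 0.145
long_gusset_c tube in gusset -72.07140082169707 -0.1768127064338823
short_gusset_c tube in gusset -55.15512010944441 -0.08051595761473812
t 21.8 pos [497.51 -78.31 186.99] yaw 38.33 j [-0.28  0.25 -0.21  1.11 -0.    2.19] F [-0.27  0.1  -0.68] w 0.602
tube_c p0.91 [338.1 199. ] fit [544.04 -42.16] yaw 50.3 cost 0.245
long_gusset_c p0.49 [354.5 189.6] fit [609.33   4.36] yaw 46.4 cost 0.370
short_gusset_c p0.83 [324.3 213.3] fit [501.99 -75.51] yaw 213.6 cost 0.098
long_gusset_c tube in gusset -78.69786712093378 15.259949288501645
short_gusset_c tube in gusset -53.486235967878656 -4.534664796441051
t 22.0 pos [497.82 -78.39 187.48] yaw 38.33 j [-0.28  0.25 -0.21  1.11 -0.    2.19] F [0.66 0.43 0.37] w 0.601
tube_c p0.54 [313.3 198. ] fit [545.89 -23.49] yaw -0.5 cost 0.753
long_gusset_c p0.57 [306.5 182.7] fit [602.18   0.  ] yaw 37.5 cost 0.249
long_gusset_c tube in gusset -58.95121259041374 15.631294283724076
```

View pics/w24.png

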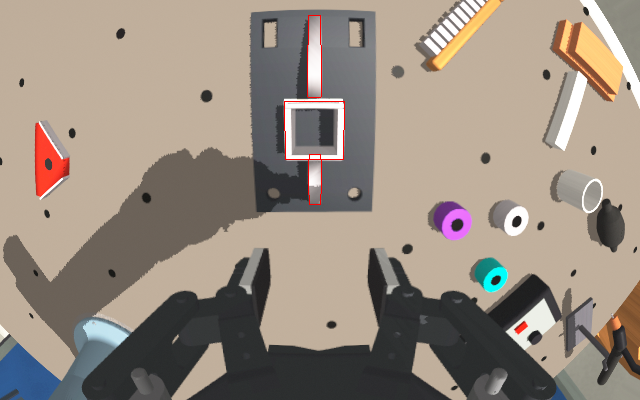

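```bash
python3 - <<'E'
from h import *
st()
to(590,296,180,186)
E
```

```text
t 22.2 pos [498.6  -78.59 188.55] yaw 38.33 j [-0.28  0.25 -0.21  1.11 -0.    2.19] F [ 0.26  0.24 -0.45] w 0.604
ROW [304.0, -237.2, 8.2, 0.1, 0.1, -147.7] rows lin 9.2 rot 20.6
```

Emit:
{"op": "jog_arm", "data": {
  "commands": [
    [304,-237,0,0,0,-148],
    [304,-237,0,0,0,-148],
    [304,-237,0,0,0,-148],
    [304,-237,0,0,0,-148],
    [304,-237,0,0,0,-148]
  ],
  "hand": 1
}}

```text
time_s: 22.62
tool_pos: [548.4, 125.6, 188.6]
tool_rot: [3.139, 0.001, 1.3]
wrist_force: [0.2, 0.4, -0.4]
width: 0.998
```

```bash
python3 - <<'E'
from h import *
st()
to(590,296,180,186)
E
```

```text
t 22.62 pos [548.4  125.57 188.64] yaw 74.47 j [ 0.11  0.36 -0.05  1.16 -0.    1.96] F [ 0.23  0.37 -0.38] w 0.998
ROW [175.3, -5.6, 8.5, 0.1, 0.2, -111.5] rows lin 4.2 rot 15.6
```

Emit:
{"op": "jog_arm", "data": {
  "commands": [
    [175,-6,8,0,0,-111],
    [175,-6,8,0,0,-111],
    [175,-6,8,0,0,-111],
    [175,-6,8,0,0,-111],
    [175,-6,8,0,0,-111]
  ]
}}

```text
time_s: 23.03
tool_pos: [589.6, 301.8, 179.3]
tool_rot: [3.139, -0.0, 1.93]
wrist_force: [0.3, -0.4, 1.1]
width: 1.0
```

Emit:
{"op": "jog_arm", "data": {
  "commands": [
    [0,0,0,0,0,-75],
    [0,0,0,0,0,-75],
    [0,0,0,0,0,-75],
    [0,0,0,0,0,-75],
    [0,0,0,0,0,-75]
  ]
}}

```text
time_s: 23.45
tool_pos: [589.5, 302.0, 178.9]
tool_rot: [3.141, 0.002, 2.551]
wrist_force: [0.5, 0.1, -0.2]
width: 1.0
```

```bash
python3 - <<'E'
from h import *
st()
to(585,296,170,186)
E
```

```text
t 23.45 pos [589.51 301.96 178.95] yaw 146.13 j [ 0.38  0.58  0.26  1.25 -0.    0.97] F [ 0.49  0.14 -0.18] w 1.0
ROW [0.4, -7.5, 8.9, 0.0, 0.1, -39.9] rows lin 0.3 rot 5.6
```

Emit:
{"op": "jog_arm", "data": {
  "commands": [
    [0,-7,8,0,0,-40],
    [0,-7,8,0,0,-40],
    [0,-7,8,0,0,-40],
    [0,-7,8,0,0,-40],
    [0,-7,8,0,0,-40]
  ]
}}

```text
time_s: 23.87
tool_pos: [585.6, 296.1, 170.7]
tool_rot: [-3.141, 0.002, -3.108]
wrist_force: [0.0, -0.2, 0.1]
width: 1.002
```

Emit:
{"op": "jog_arm", "data": {
  "commands": [
    [0,0,0,0,0,-4],
    [0,0,0,0,0,-4]
  ]
}}

```text
time_s: 24.03
tool_pos: [585.5, 296.1, 170.4]
tool_rot: [-3.141, 0.002, -3.037]
wrist_force: [0.1, 0.1, 0.9]
width: 0.998
```

```bash
python3 - <<'E'
from h import *
st()
r=look('w25.png',{'cap_c':np.array([602,297])})
x=r['cap_c'][0][0]
to(x[0],x[1],100,186); to(x[0],x[1],-2,186)
E
```

```text
t 24.03 pos [585.49 296.1  170.45] yaw -174.01 j [ 0.37  0.57  0.22  1.23 -0.    0.27] F [0.13 0.07 0.91] w 0.998
cap_c p0.65 [317.3 199.2] fit [601.51 296.81] yaw 6.1 cost 0.033
ROW [-15.8, -0.8, 70.5, -0.0, 0.1, -0.2] rows lin 1.7 rot 0.0
ROW [-15.7, -0.8, 172.5, -0.0, 0.1, -0.2] rows lin 4.2 rot 0.0
```

View pics/w25.png

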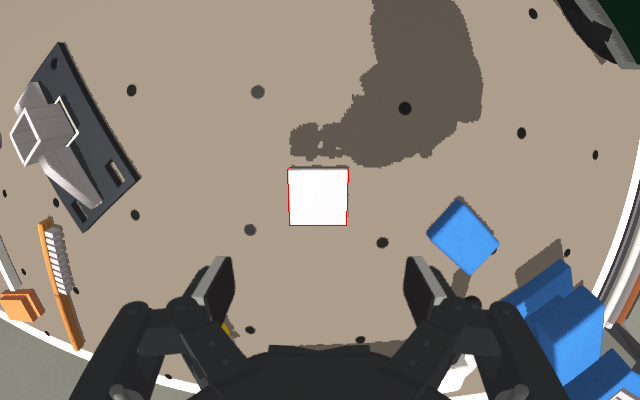

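Emit:
{"op": "jog_arm", "data": {
  "commands": [
    [-16,-1,60,0,0,0],
    [-16,-1,110,0,0,0],
    [-16,-1,145,0,0,0],
    [-16,-1,155,0,0,0],
    [-16,-1,160,0,0,0]
  ],
  "hand": 0.9
}}

```text
time_s: 24.55
tool_pos: [596.7, 294.5, 3.3]
tool_rot: [-3.138, -0.01, -3.042]
wrist_force: [-1.5, -0.6, -1.6]
width: 0.898
```

Emit:
{"op": "jog_arm", "data": {
  "commands": [
    [0,0,0,0,0,0],
    [0,0,0,0,0,0]
  ]
}}

```text
time_s: 24.72
tool_pos: [596.0, 294.2, 3.3]
tool_rot: [-3.137, -0.012, -3.043]
wrist_force: [-1.1, -0.4, 0.1]
width: 0.899
```

```bash
python3 - <<'E'
from h import *
st()
to(601.5,296.8,-1,186)
s=sensors.observe();held('cap_c','w26.png',0,s['tool_pos'][2])
E
```

```text
t 24.72 pos [595.96 294.22   3.3 ] yaw -174.35 j [ 0.36  0.71  0.02  0.9  -0.    0.27] F [-1.09 -0.41  0.14] w 0.899
ROW [-5.8, 2.0, 4.2, -0.3, -0.7, -0.3] rows lin 0.2 rot 0.1
```

View pics/w26.png

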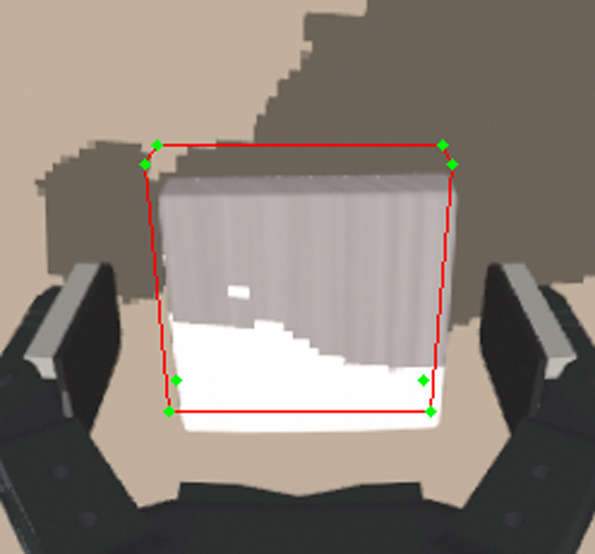

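Emit:
{"op": "jog_arm", "data": {
  "commands": [
    [-3,1,0,0,-0.4,0],
    [-5,2,1,0,-0.7,0],
    [-5.5,2,2,-0.3,-0.7,0],
    [-5.5,2,3,-0.3,-0.7,0],
    [-5.5,2,3,-0.3,-0.7,0]
  ]
}}

```text
time_s: 25.18
tool_pos: [602.9, 297.3, 2.2]
tool_rot: [3.14, 0.004, -3.043]
wrist_force: [0.1, 0.9, 0.3]
width: 0.899
```

```bash
python3 - <<'E'
from h import *
st()
to(601.5,296.8,-1,186)
s=sensors.observe();held('cap_c','w27.png',0,s['tool_pos'][2])
E
```

```text
t 25.18 pos [602.86 297.35   2.24] yaw -174.34 j [0.36 0.71 0.02 0.88 0.   0.26] F [0.11 0.86 0.35] w 0.899
ROW [1.4, -0.4, 3.2, 0.1, 0.2, -0.3] rows lin 0.1 rot 0.1
```

View pics/w27.png

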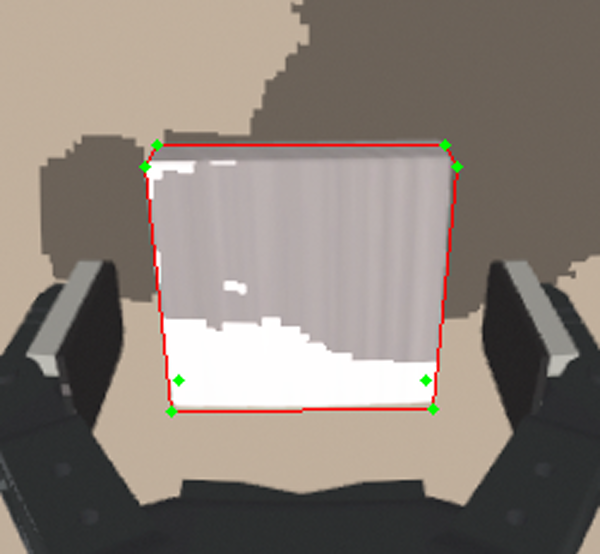

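Emit:
{"op": "jog_arm", "data": {
  "commands": [
    [1,0,3,0,0,0],
    [1,0,3.5,0,0,0],
    [1,0,3.5,0,0,0]
  ]
}}

```text
time_s: 25.48
tool_pos: [601.1, 297.0, -2.0]
tool_rot: [3.14, 0.003, -3.043]
wrist_force: [-0.7, 0.3, -0.8]
width: 0.903
```

Emit:
{"op": "jog_arm", "data": {
  "commands": [
    [0,0,0,0,0,0],
    [0,0,0,0,0,0],
    [0,0,0,0,0,0],
    [0,0,0,0,0,0]
  ],
  "hand": 0
}}

```text
time_s: 25.82
tool_pos: [601.3, 297.1, -1.6]
tool_rot: [3.14, 0.003, -3.043]
wrist_force: [0.2, -0.9, 2.1]
width: 0.683
```

Emit:
{"op": "jog_arm", "data": {
  "commands": [
    [0,0,0,0,0,0],
    [0,0,-15,0,0,0],
    [0,0,-40,0,0,0],
    [0,0,-60,0,0,0],
    [0,0,-60,0,0,0]
  ]
}}

```text
time_s: 26.23
tool_pos: [603.7, 298.0, 62.2]
tool_rot: [3.138, 0.009, -3.043]
wrist_force: [0.9, 0.4, -1.3]
width: 0.677
```

```bash
python3 - <<'E'
from h import *
st()
held('cap_c','w28.png',0,1)
to(544.8,-42.5,150,218.3)
save('side','s28.png')
E
```

```text
t 26.23 pos [603.67 297.97  62.18] yaw -174.34 j [0.36 0.65 0.09 1.   0.   0.27] F [ 0.94  0.45 -1.29] w 0.677
ROW [90.7, -332.5, -91.5, 0.0, 0.5, -32.6] rows lin 8.6 rot 4.6
```

View pics/w28.png

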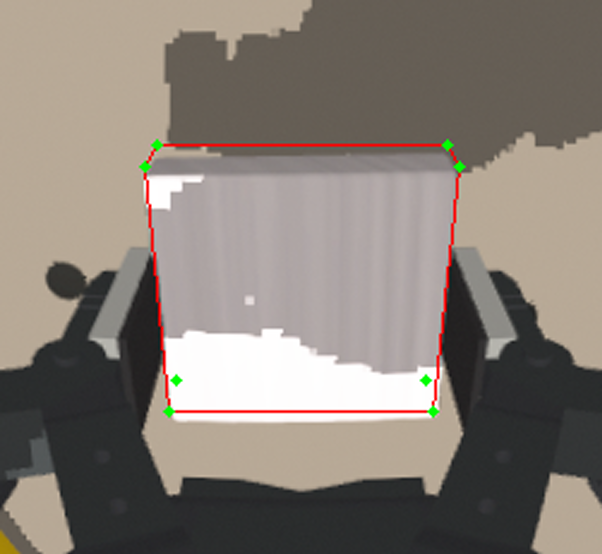

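```bash
python3 - <<'E'
import cv2
im=cv2.imread('pics/s28.png'); cv2.imwrite('pics/s28z.png',cv2.resize(im[60:240,230:450],None,fx=3.3,fy=3.3,interpolation=cv2.INTER_CUBIC))
E
```

```text
(no output)
```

View pics/s28z.png

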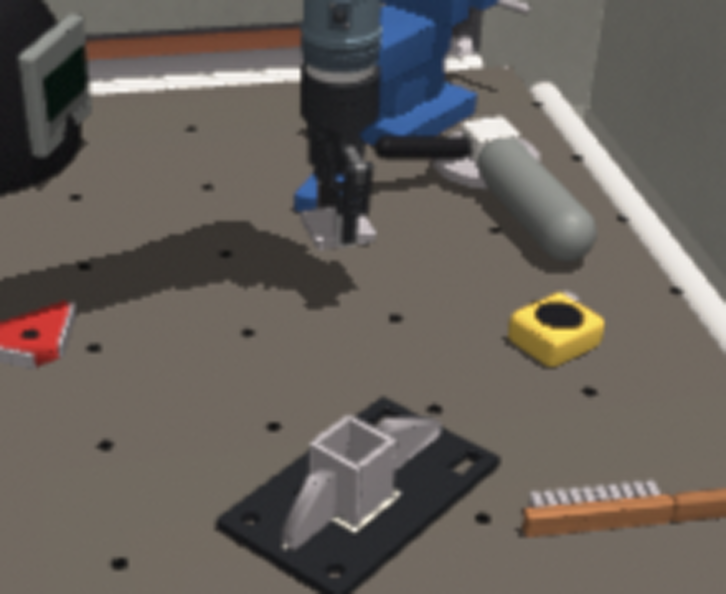

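Emit:
{"op": "jog_arm", "data": {
  "commands": [
    [0,0,-40,0,0,0],
    [60,-200,-91,0,0,-32],
    [90,-332,-91,0,0.5,-32.5],
    [90,-332,-91,0,0.5,-32.5],
    [90,-332,-91,0,0.5,-32.5]
  ]
}}

```text
time_s: 26.75
tool_pos: [571.9, 135.9, 121.8]
tool_rot: [3.139, -0.006, -2.544]
wrist_force: [0.7, -1.0, -3.2]
width: 0.68
```

```bash
python3 - <<'E'
from h import *
st()
to(544.8,-42.5,140,218.3)
E
```

```text
t 26.75 pos [571.9  135.93 121.81] yaw -145.75 j [ 0.13  0.46 -0.08  1.04 -0.   -0.47] F [ 0.71 -0.97 -3.25] w 0.68
ROW [122.9, -132.2, -17.8, 0.2, -0.3, -4.1] rows lin 4.3 rot 0.6
```

Emit:
{"op": "jog_arm", "data": {
  "commands": [
    [110,-119,-18,0,0,-4],
    [116,-125,-18,0,0,-4],
    [120,-129,-18,0,0,-4],
    [122,-131,-18,0,0,-4],
    [123,-132,-18,0,0,-4]
  ]
}}

```text
time_s: 27.17
tool_pos: [542.3, -46.9, 138.3]
tool_rot: [3.138, -0.01, -2.479]
wrist_force: [0.5, 1.0, -3.0]
width: 0.678
```

Emit:
{"op": "jog_arm", "data": {
  "commands": [
    [0,0,0,0,0,0],
    [0,0,0,0,0,0]
  ]
}}

```text
time_s: 27.33
tool_pos: [540.5, -47.9, 136.1]
tool_rot: [3.134, -0.013, -2.481]
wrist_force: [-0.4, -0.3, -3.1]
width: 0.682
```

```bash
python3 - <<'E'
from h import *
st()
held('cap_c','w29.png',1,0)
to(544.8,-42.5,90,218.3)
E
```

```text
t 27.33 pos [540.48 -47.87 136.07] yaw -142.18 j [-0.2   0.37 -0.18  1.03 -0.   -0.86] F [-0.45 -0.32 -3.13] w 0.682
ROW [-6.2, 0.5, 46.3, 0.4, -0.7, -0.4] rows lin 1.1 rot 0.1
```

View pics/w29.png

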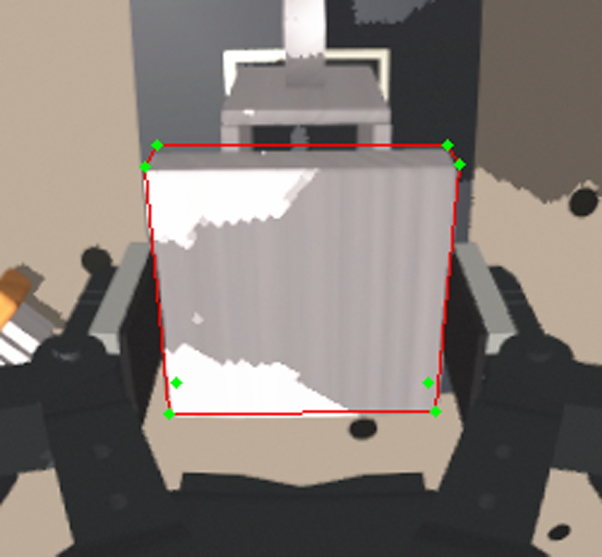

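Emit:
{"op": "jog_arm", "data": {
  "commands": [
    [-3,0,20,0.2,-0.4,0],
    [-5,0.5,35,0.4,-0.7,0],
    [-5,0.5,46,0.4,-0.7,0],
    [-5,0.5,50,0.4,-0.7,0],
    [-5,0.5,52,0.4,-0.7,0]
  ]
}}

```text
time_s: 27.8
tool_pos: [542.6, -41.5, 82.6]
tool_rot: [3.138, -0.002, -2.477]
wrist_force: [-0.1, 0.2, -2.6]
width: 0.678
```

Emit:
{"op": "jog_arm", "data": {
  "commands": [
    [0,0,0,0,0,0],
    [0,0,0,0,0,0]
  ]
}}

```text
time_s: 27.97
tool_pos: [542.7, -40.6, 82.7]
tool_rot: [3.138, -0.001, -2.476]
wrist_force: [-1.1, 0.3, -3.3]
width: 0.677
```

```bash
python3 - <<'E'
from h import *
st()
held('cap_c','w30.png',1.3,0)
to(543.6,-43.4,72,218.3)
E
```

```text
t 27.97 pos [542.71 -40.59  82.71] yaw -141.87 j [-0.19  0.41 -0.27  0.89  0.   -0.86] F [-1.09  0.26 -3.32] w 0.677
ROW [1.0, -2.3, 11.1, 0.2, -0.1, -0.2] rows lin 0.3 rot 0.0
```

View pics/w30.png

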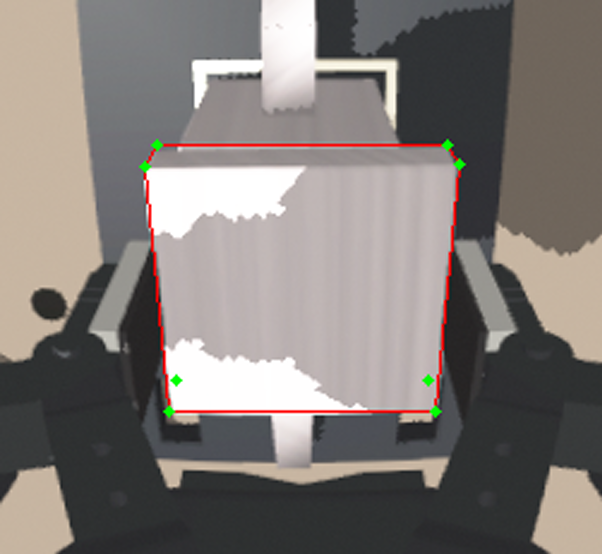

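Emit:
{"op": "jog_arm", "data": {
  "commands": [
    [1,-2,3,0,0,0],
    [1,-2.3,6,0,0,0],
    [1,-2.3,8,0,0,0],
    [1,-2.3,9,0,0,0],
    [1,-2.3,9,0,0,0]
  ]
}}

```text
time_s: 28.43
tool_pos: [543.3, -43.4, 73.7]
tool_rot: [3.138, -0.001, -2.477]
wrist_force: [-0.4, -0.4, -2.3]
width: 0.682
```

```bash
python3 - <<'E'
from h import *
st()
to(543.6,-43.4,72,218.3)
E
```

```text
t 28.43 pos [543.3  -43.41  73.72] yaw -141.9 j [-0.2   0.42 -0.28  0.87  0.   -0.86] F [-0.43 -0.4  -2.31] w 0.682
ROW [-0.2, -0.2, 1.7, 0.2, -0.1, -0.2] rows lin 0.0 rot 0.0
```

Emit:
{"op": "jog_arm", "data": {
  "commands": [
    [0,0,1,0,0,0],
    [0,0,2,0,0,0],
    [0,0,2.5,0,0,0]
  ]
}}

```text
time_s: 28.68
tool_pos: [543.2, -43.4, 71.1]
tool_rot: [3.138, -0.002, -2.477]
wrist_force: [0.7, 0.1, -2.6]
width: 0.68
```

Emit:
{"op": "jog_arm", "data": {
  "commands": [
    [0,0,0.7,0,0,0],
    [0,0,1.5,0,0,0],
    [0,0,2,0,0,0]
  ]
}}

```text
time_s: 28.93
tool_pos: [543.4, -43.5, 70.3]
tool_rot: [3.139, -0.001, -2.477]
wrist_force: [-4.4, 0.5, 10.7]
width: 0.68
```

Emit:
{"op": "jog_arm", "data": {
  "commands": [
    [0,0,0,0,0,0],
    [0,0,0,0,0,0],
    [0,0,0,0,0,0],
    [0,0,0,0,0,0]
  ],
  "hand": 1
}}

```text
time_s: 29.27
tool_pos: [543.7, -43.5, 70.4]
tool_rot: [3.139, -0.001, -2.477]
wrist_force: [0.7, -0.4, -0.1]
width: 1.003
```

Emit:
{"op": "jog_arm", "data": {
  "commands": [
    [0,0,-30,0,0,0],
    [0,0,-70,0,0,0],
    [0,0,-110,0,0,0],
    [0,0,-150,0,0,0],
    [0,0,-150,0,0,0]
  ]
}}

```text
time_s: 29.68
tool_pos: [548.5, -44.6, 229.1]
tool_rot: [-3.133, 0.009, -2.477]
wrist_force: [1.1, -0.4, 1.1]
width: 0.999
```

```bash
python3 - <<'E'
from h import *
cams.get_image('top'); cams.get_image('top'); st()
look('w31.png',{'cap_c':np.array([544,-43])},{'cap_c':72},yaws={'cap_c':[.668]})
look('s31.png',{'cap_c':np.array([544,-43])},{'cap_c':72},cam='side',yaws={'cap_c':[.668]})
to(610,-295,180,218.3)
im=cv2.imread('pics/s31.png'); cv2.imwrite('pics/s31z.png',cv2.resize(im[140:250,270:400],None,fx=5,fy=5,interpolation=cv2.INTER_CUBIC))
E
```

```text
t 29.78 pos [545.87 -44.1  222.71] yaw -141.9 j [-0.2   0.32 -0.02  1.22  0.   -0.86] F [-0.31  0.68  0.05] w 1.002
cap_c p0.69 [321.5 184.7] fit [543.54 -43.06] yaw 39.0 cost 0.026
cap_c p0.94 [338.2 192.5] fit [545.29 -43.53] yaw 35.5 cost 0.072
ROW [102.2, -239.6, 37.7, 0.3, -0.2, -0.2] rows lin 6.3 rot 0.1
```

View pics/w31.png

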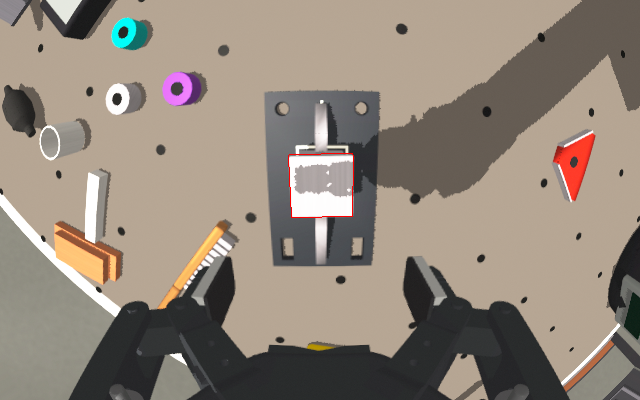

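View pics/s31z.png

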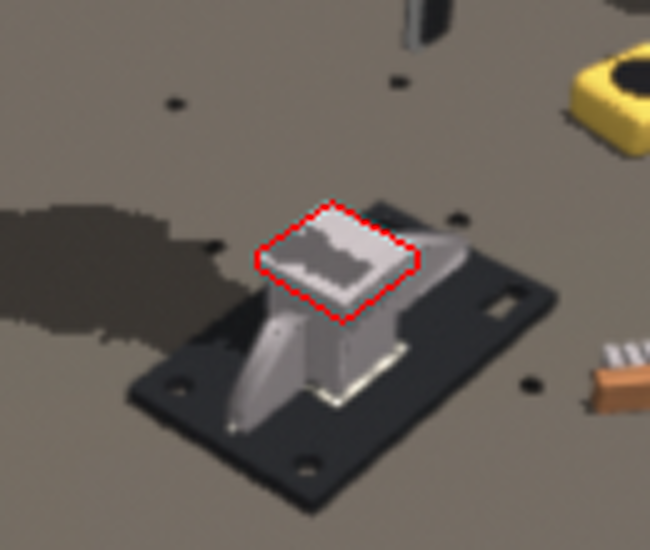

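```bash
python3 - <<'E'
from h import *
st(); to(605,-300,170,172)
E
```

```text
t 29.98 pos [542.8  -43.49 218.56] yaw -141.9 j [-0.2   0.32 -0.03  1.22  0.   -0.86] F [-0.07 -0.12  0.46] w 1.001
ROW [109.2, -240.5, 47.7, 0.2, -0.3, 46.1] rows lin 6.4 rot 6.4
```

Emit:
{"op": "jog_arm", "data": {
  "commands": [
    [109,-240,10,0,0,46],
    [109,-240,20,0,0,46],
    [109,-240,48,0,0,46],
    [109,-240,48,0,0,46],
    [109,-240,48,0,0,46]
  ],
  "hand": 0.75
}}

```text
time_s: 30.4
tool_pos: [590.7, -243.9, 182.1]
tool_rot: [3.138, -0.007, -3.108]
wrist_force: [0.2, 0.3, 0.2]
width: 0.747
```

```bash
python3 - <<'E'
from h import *
st(); to(605,-300,170,172)
E
```

```text
t 30.4 pos [ 590.68 -243.93  182.14] yaw -178.05 j [-0.49  0.53  0.2   1.24 -0.   -0.52] F [0.24 0.33 0.15] w 0.747
ROW [-12.5, -56.6, 11.9, 0.2, -0.4, 9.9] rows lin 1.4 rot 1.4
```

Emit:
{"op": "jog_arm", "data": {
  "commands": [
    [-12,-50,10,0,0,10],
    [-12,-56,10,0,0,10],
    [-12,-56,10,0,0,10],
    [-12,-56,10,0,0,10]
  ]
}}

```text
time_s: 30.73
tool_pos: [603.3, -299.8, 169.2]
tool_rot: [3.137, -0.011, 3.0]
wrist_force: [1.5, 0.4, 0.5]
width: 0.751
```

```bash
python3 - <<'E'
from h import *
cams.get_image('top'); cams.get_image('top'); st()
r=look('w32.png',{'boss_c':np.array([620,-304])})
for x,_ in r['boss_c']: to(x[0],x[1],80,172); to(x[0],x[1],4,172)
E
```

```text
t 30.83 pos [ 603.93 -298.16  171.  ] yaw 172.03 j [-0.55  0.62  0.31  1.27 -0.   -0.41] F [-0.56  0.09  0.47] w 0.745
boss_c p0.98 [316.6 202.2] fit [ 619.37 -303.86] yaw 7.4 cost 0.047
boss_c skip p0.77 [258.3, 137.9] [ 548.23 -349.04]
boss_c skip p0.65 [376.2, 137.5] [ 564.   -235.12]
ROW [-16.3, -4.1, 91.9, 0.1, -0.4, 0.1] rows lin 2.2 rot 0.1
ROW [-16.9, -4.3, 167.9, 0.1, -0.4, 0.1] rows lin 4.0 rot 0.1
```

View pics/w32.png

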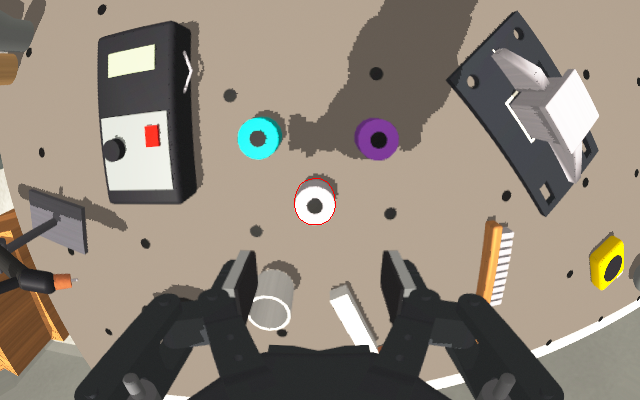

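Emit:
{"op": "jog_arm", "data": {
  "commands": [
    [-16,-4,55,0,-0.4,0],
    [-16.5,-4,105,0,-0.4,0],
    [-16.5,-4,145,0,-0.4,0],
    [-16.5,-4,155,0,-0.4,0],
    [-16.5,-4,160,0,-0.4,0]
  ]
}}

```text
time_s: 31.35
tool_pos: [614.5, -299.2, 5.3]
tool_rot: [3.134, -0.011, 3.005]
wrist_force: [-1.2, 1.0, -0.9]
width: 0.754
```

Emit:
{"op": "jog_arm", "data": {
  "commands": [
    [0,0,0,0,0,0],
    [0,0,0,0,0,0]
  ]
}}

```text
time_s: 31.52
tool_pos: [614.2, -297.9, 5.9]
tool_rot: [3.134, -0.013, 3.007]
wrist_force: [0.0, -0.8, 0.0]
width: 0.754
```

```bash
python3 - <<'E'
from h import *
st()
to(619.5,-304,4,172)
s=sensors.observe();held('boss_c','w33.png',0,s['tool_pos'][2])
E
```

```text
t 31.52 pos [ 614.19 -297.91    5.93] yaw 172.27 j [-0.55  0.74  0.1   0.94  0.   -0.41] F [ 0.   -0.8   0.02] w 0.754
ROW [-6.1, -5.3, 1.8, 0.5, -0.7, 0.3] rows lin 0.2 rot 0.1
```

View pics/w33.png

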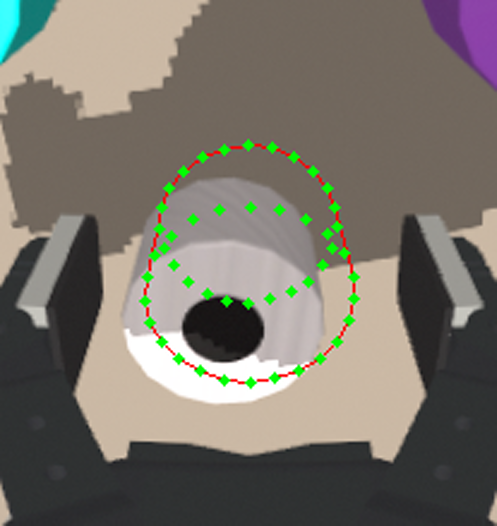

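Emit:
{"op": "jog_arm", "data": {
  "commands": [
    [-3,-3,0,0,-0.4,0],
    [-5,-5,0,0.4,-0.7,0],
    [-6,-5,0,0.4,-0.7,0],
    [-6,-5,0,0.4,-0.7,0],
    [-6,-5,0,0.4,-0.7,0]
  ]
}}

```text
time_s: 31.98
tool_pos: [621.2, -305.1, 8.1]
tool_rot: [-3.141, 0.004, 3.006]
wrist_force: [-0.1, 0.1, 0.2]
width: 0.755
```

```bash
python3 - <<'E'
from h import *
st()
to(619.5,-304,4,172)
s=sensors.observe();held('boss_c','w34.png',0,s['tool_pos'][2])
E
```

```text
t 31.98 pos [ 621.15 -305.09    8.08] yaw 172.24 j [-0.55  0.74  0.1   0.93  0.   -0.41] F [-0.07  0.11  0.21] w 0.755
ROW [1.8, 0.9, 4.1, -0.1, 0.2, 0.2] rows lin 0.1 rot 0.0
```

View pics/w34.png

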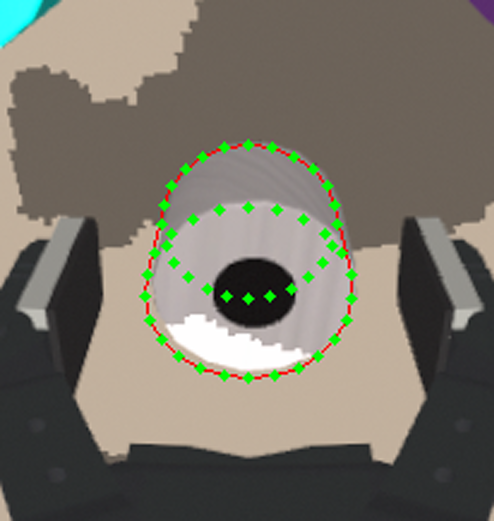

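Emit:
{"op": "jog_arm", "data": {
  "commands": [
    [1.5,1,3,0,0,0],
    [1.5,1,3,0,0,0]
  ]
}}

```text
time_s: 32.2
tool_pos: [618.9, -303.3, 4.0]
tool_rot: [-3.142, 0.002, 3.006]
wrist_force: [-0.2, 0.5, -0.6]
width: 0.746
```

Emit:
{"op": "jog_arm", "data": {
  "commands": [
    [0,0,0,0,0,0],
    [0,0,0,0,0,0],
    [0,0,0,0,0,0],
    [0,0,0,0,0,0],
    [0,0,0,0,0,0]
  ],
  "hand": 0
}}

```text
time_s: 32.62
tool_pos: [618.8, -303.2, 4.0]
tool_rot: [-3.141, 0.002, 3.006]
wrist_force: [-0.8, -0.5, 0.5]
width: 0.444
```

Emit:
{"op": "jog_arm", "data": {
  "commands": [
    [0,0,-20,0,0,0],
    [0,0,-60,0,0,0],
    [0,0,-100,0,0,0],
    [0,0,-130,0,0,0],
    [0,0,-150,0,0,0]
  ]
}}

```text
time_s: 33.03
tool_pos: [619.7, -303.8, 157.8]
tool_rot: [-3.14, 0.006, 3.006]
wrist_force: [1.1, -0.4, -2.5]
width: 0.444
```

```bash
python3 - <<'E'
from h import *
cams.get_image('top'); cams.get_image('top')
st()
to(544.3,-43,165,185)
s=sensors.observe();held('boss_c','w35.png',0,6)
E
```

```text
t 33.13 pos [ 621.05 -304.63  158.63] yaw 172.25 j [-0.55  0.64  0.32  1.24  0.   -0.41] F [ 0.58 -0.61 -1.79] w 0.449
ROW [111.3, 248.9, -8.3, -0.3, 0.5, -12.8] rows lin 6.5 rot 1.8
```

View pics/w35.png

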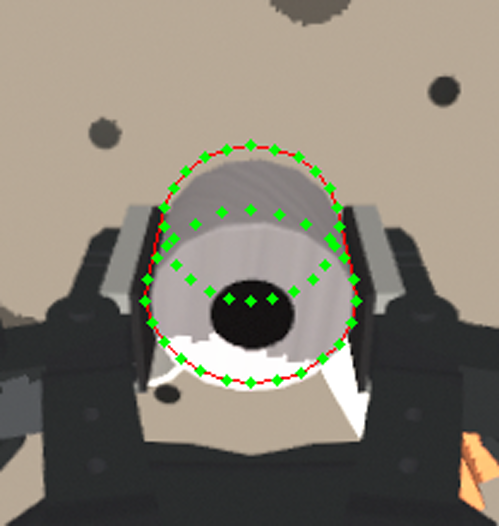

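Emit:
{"op": "jog_arm", "data": {
  "commands": [
    [111,249,-8,0,0,-13],
    [111,249,-8,0,0,-13],
    [111,249,-8,0,0.5,-13],
    [111,249,-8,0,0.5,-13],
    [111,249,-8,0,0.5,-13]
  ]
}}

```text
time_s: 33.6
tool_pos: [558.0, -100.9, 156.9]
tool_rot: [3.141, -0.009, -3.051]
wrist_force: [0.7, 0.7, -3.5]
width: 0.446
```

```bash
python3 - <<'E'
from h import *
st()
to(544.3,-43,150,185)
E
```

```text
t 33.6 pos [ 557.96 -100.88  156.87] yaw -174.79 j [-0.29  0.4  -0.08  1.1  -0.   -0.38] F [ 0.73  0.67 -3.47] w 0.446
ROW [8.3, 58.9, 7.0, 0.0, -0.5, 0.2] rows lin 1.4 rot 0.1
```

Emit:
{"op": "jog_arm", "data": {
  "commands": [
    [8,40,5,0,-0.5,0],
    [8,53,7,0,-0.5,0],
    [8,57,15,0,-0.5,0],
    [8,58,28,0,-0.5,0],
    [8,58,38,0,-0.5,0]
  ]
}}

```text
time_s: 34.02
tool_pos: [542.8, -43.4, 115.9]
tool_rot: [3.14, -0.004, -3.05]
wrist_force: [0.2, 0.3, -2.6]
width: 0.445
```

Emit:
{"op": "jog_arm", "data": {
  "commands": [
    [0,0,0,0,0,0],
    [0,0,0,0,0,0]
  ]
}}

```text
time_s: 34.18
tool_pos: [540.9, -43.7, 113.4]
tool_rot: [3.139, -0.009, -3.051]
wrist_force: [0.6, 0.5, -2.3]
width: 0.451
```

```bash
python3 - <<'E'
from h import *
st()
to(544,-43,90,185)
held('boss_c','w36.png',0,4)
E
```

```text
t 34.18 pos [540.88 -43.75 113.38] yaw -174.81 j [-0.2   0.38 -0.22  0.97 -0.   -0.29] F [ 0.59  0.48 -2.31] w 0.451
ROW [-3.4, 0.4, 23.4, 0.1, -0.5, 0.2] rows lin 0.6 rot 0.1
```

View pics/w36.png

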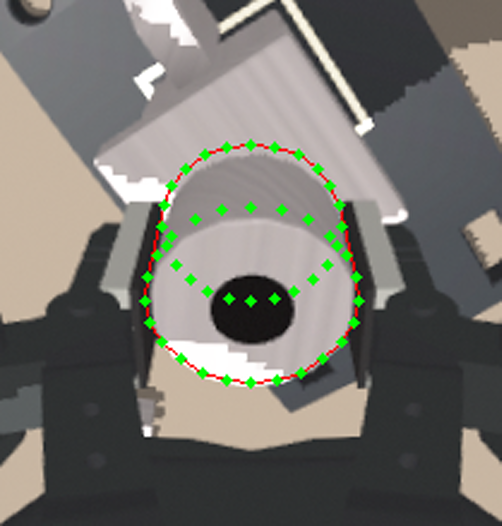

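Emit:
{"op": "jog_arm", "data": {
  "commands": [
    [-2,0,7,0,-0.3,0],
    [-2.5,0.5,14,0,-0.5,0],
    [-2.5,0.5,19,0,-0.5,0],
    [-2.5,0.5,20,0,-0.5,0],
    [-2.5,0.5,20,0,-0.5,0]
  ]
}}

```text
time_s: 34.65
tool_pos: [543.5, -43.2, 93.9]
tool_rot: [3.139, 0.0, -3.051]
wrist_force: [1.0, -0.5, -2.5]
width: 0.446
```

```bash
python3 - <<'E'
from h import *
st()
to(543.2,-43,88,185)
E
```

```text
t 34.65 pos [543.54 -43.19  93.85] yaw -174.83 j [-0.2   0.4  -0.26  0.92  0.   -0.29] F [ 0.97 -0.5  -2.47] w 0.446
ROW [0.3, 0.2, 5.9, 0.1, 0.0, 0.2] rows lin 0.1 rot 0.0
```

Emit:
{"op": "jog_arm", "data": {
  "commands": [
    [0,0,2,0,0,0],
    [0,0,4,0,0,0],
    [0,0,5,0,0,0],
    [0,0,6,0,0,0],
    [0,0,6.5,0,0,0]
  ]
}}

```text
time_s: 35.07
tool_pos: [543.7, -43.2, 88.0]
tool_rot: [3.139, 0.001, -3.051]
wrist_force: [-2.3, -0.2, 4.9]
width: 0.451
```

Contact. Release and rise.

Emit:
{"op": "jog_arm", "data": {
  "commands": [
    [0,0,0,0,0,0],
    [0,0,0,0,0,0],
    [0,0,0,0,0,0],
    [0,0,0,0,0,0],
    [0,0,0,0,0,0]
  ],
  "hand": 0.9
}}

```text
time_s: 35.48
tool_pos: [543.9, -43.2, 88.1]
tool_rot: [3.14, 0.001, -3.051]
wrist_force: [0.7, 0.1, -0.2]
width: 0.901
```

Emit:
{"op": "jog_arm", "data": {
  "commands": [
    [0,0,-30,0,0,0],
    [0,0,-70,0,0,0],
    [0,0,-110,0,0,0],
    [0,0,-140,0,0,0],
    [0,0,-140,0,0,0]
  ]
}}

```text
time_s: 35.9
tool_pos: [547.6, -44.3, 235.4]
tool_rot: [-3.14, 0.013, -3.051]
wrist_force: [1.1, 0.0, 0.6]
width: 0.898
```

Emit:
{"op": "jog_arm", "data": {
  "commands": [
    [0,0,0,0,0,0],
    [0,0,0,0,0,0],
    [0,0,0,0,0,0]
  ]
}}

```text
time_s: 36.15
tool_pos: [547.1, -44.2, 234.5]
tool_rot: [-3.141, 0.012, -3.051]
wrist_force: [-0.5, 0.1, -0.5]
width: 0.9
```

```bash
python3 - <<'E'
from h import *
st()
C=np.array([544,-43]); z={'cap_c':72,'boss_c':84,'tube_c':12,'short_gusset_c':12,'long_gusset_c':12}
look('w37.png',{'cap_c':C,'boss_c':C},z,yaws={'cap_c':[.668]})
look('s37.png',{'cap_c':C,'boss_c':C},z,cam='side',yaws={'cap_c':[.668]})
look('t37.png',{'monitor':None,'boss_c':C},z,cam='top')
im=cv2.imread('pics/s37.png'); cv2.imwrite('pics/s37z.png',cv2.resize(im[130:250,270:400],None,fx=5,fy=5,interpolation=cv2.INTER_CUBIC))
print(sensors.observe()['qvel'])
E
```

```text
t 36.15 pos [547.14 -44.18 234.47] yaw -174.82 j [-0.2   0.31 -0.    1.24  0.   -0.29] F [-0.48  0.13 -0.55] w 0.9
cap_c p0.93 [324.7 162.8] fit [543.56 -42.6 ] yaw 38.5 cost 0.545
boss_c p0.85 [322.8 191. ] fit [545.37 -42.58] yaw 8.1 cost 0.039
boss_c skip p0.79 [103.2, 156.7] [ 530.74 -279.37]
boss_c skip p0.57 [171.5, 170.7] [ 541.68 -191.01]
cap_c p0.77 [337.2 197.8] fit [544.17 -42.87] yaw 38.0 cost 0.421
boss_c skip p0.87 [363.4, 258.5] [ 545.26 -298.28]
boss_c p0.71 [338.  185.3] fit [545.69 -41.99] yaw 1.7 cost 0.071
boss_c skip p0.66 [367.0, 302.6] [ 522.4  -406.73]
monitor p0.80 [440.3 212. ] fit [ 500.59 -463.79] yaw 171.7 cost 0.047
boss_c skip p0.67 [406.6, 197.8] [ 538.16 -324.03]
[ 0. -0.  0.  0.  0.  0.]
```

View pics/w37.png

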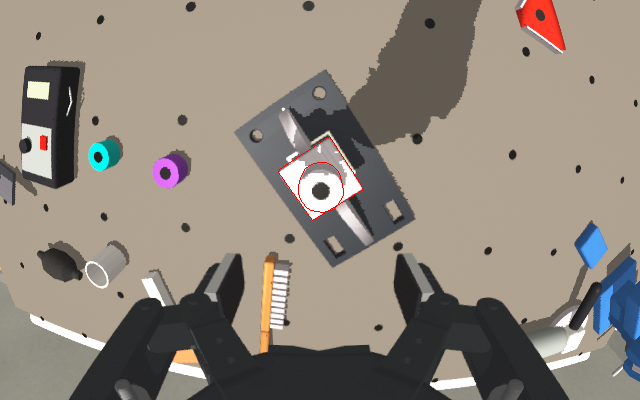

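View pics/s37z.png

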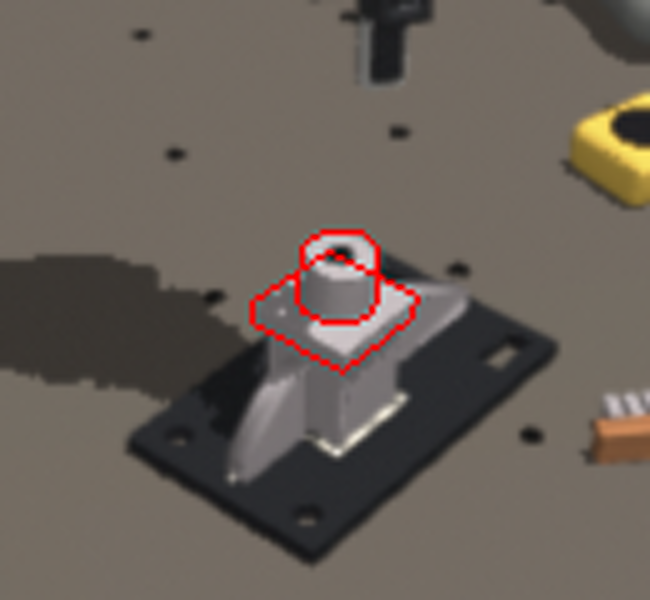

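```bash
python3 -c "
from h import *
print(env.hand_in())"
```

```text
the job is handed in; nothing more can be done
None
```

I set up the pedestal dry on its plate and handed it in at about 36 s of the 131 s. The hand-in gave no verdict.

**What the last checks showed:**

| Part | Last measurement | Limit |
|---|---|---|
| Tube | about 1 to 2 mm from the middle of the chalked square, within 0.5° of square (wrist camera) | 10 mm |
| Long gusset | on the slot side, tall edge in, gap about 4 to 5 mm, off-centre under 1 mm | gap 10 mm, off-centre 12 mm |
| Short gusset | opposite side, tall edge in, gap about 4 to 5 mm, off-centre under 1 mm | gap 10 mm, off-centre 12 mm |
| Cap | about 1 to 2 mm off the tube axis, within 1° of square by the wrist camera | 10 mm |
| Boss | about 2 mm off the cap's centre | 10 mm |
| Monitor | within measuring error (1 mm) of where it lay at the start | 20 mm |

The boss I used is the bright steel one; the purple and turquoise look-alikes were left alone. The gripper stood well clear and the arm was at rest at hand-in.

**Checks that failed or disagreed:**
- **Gussets and tube:** they hide one another in the top and side cameras. The side fit put the long gusset at a 11 mm gap and 15 mm off-centre, and the top fits were unusable. I relied on the wrist camera and the arm pose at release. An earlier wrist view put the long gusset's gap at about 7 mm.
- **Not re-measured:** the gussets and tube were not measured again after the cap and boss went on. The later pictures show them upright and in place.
- **Cap:** the side camera read its turn about 3.5° different from the wrist camera. After the boss went on, the cap fits were poor because the boss covers it.

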